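Fit the batteries in a mantel clock and close it up

TASK

Lift the cover plate off the pins on the back of the clock lying on the bench and lean it against the wooden rest; with the cover standing there, take the spent battery packs out of the clock's bay and lay them flat in the dark steel tray, and lay every fresh pack from the bench flat in the bay. When all are in, twist the black set knob clockwise to its stop and let it spring back, and only then seat the cover fully home over its four pins. Leave the other things on the bench undisturbed.

Things in the scene. Friction and masses are not known exactly. Their poses are not given: they have to be found in the camera images.
- clock_case: Fixed wooden mantel clock lying on its face, its back open: box 132 (x) x 192 (y) x 64 mm high. Origin: centre of its underside, z up. Walls 4 mm, inner floor at 6 mm. At y +20 to +92 mm a brass block fills it up to 30 mm and carries the set knob. Posts 14 mm square in the inner corners carry steel pins at x +-55, y +-85 mm, 8 mm thick, 18 mm above the rim, last 6 mm tapered
- bay (a point): Centre of the battery bay's floor, 6 mm above the bench; axes as clock_case. The bay is 124 (x) x 112 (y) mm, open to above, shared by all packs, with no dividers; corner posts at its two -y corners
- seat (a point): Where the cover's origin lies when the cover is fully home: centre of the case at rim height, 64 mm above the bench; axes as clock_case (a half turn fits as well)
- cover: Aluminium cover plate 140 (x) x 200 (y) x 6 mm, 0.3 kg; four 13 mm holes at x +-55, y +-85 mm. Origin: centre of its underside, z out of its upper face. On the upper face, along x through the centre, a dark wooden bar grip 70 mm long, 12 mm thick (y), 26 mm high (its top 32 mm from the underside). Starts on the case's pins
- rest: Fixed wooden leaning rest, 150 (x) x 190 (y) mm, front to -x. Origin: centre of underside, z up. Base board 8 mm thick; front lip x -73 to -63 mm, top 22 mm; cross rail along y, x +14 to +28 mm, z 49 to 69 mm. The cover leans with a 200 mm edge on the board behind the lip, its underside on the rail's front top edge, grip to the front, about 40 degrees from level; its origin then near x -6, z 53 mm
- set_knob (a joint): Turn of the set knob, rad: 0 at rest, 1.1 at the stop, growing clockwise seen from above; a spring brings it back to 0 when let go (about 0.1 N m at the stop)
- knob_grip (a point): Point to grip on the set knob's axis, 51 mm above the bench. The black grip bar is 36 mm long, 12 mm thick, from 35 to 57 mm above the bench; it lies along y of the case when at rest; this point's axes turn with the knob
- pack1: Fresh grey battery pack on the bench, one of two or three alike (absent: None), 62 (x) x 28 (y) x 28 mm, 0.14 kg, with a black cross grip on top at its middle: 12 (x) x 26 (y) mm, from 28 to 52 mm above its underside. Origin: centre of its underside, z up
- pack2: Fresh grey battery pack on the bench, one of two or three alike (absent: None), 62 (x) x 28 (y) x 28 mm, 0.14 kg, with a black cross grip on top at its middle: 12 (x) x 26 (y) mm, from 28 to 52 mm above its underside. Origin: centre of its underside, z up
- pack3: Fresh grey battery pack on the bench, one of two or three alike (absent: None), 62 (x) x 28 (y) x 28 mm, 0.14 kg, with a black cross grip on top at its middle: 12 (x) x 26 (y) mm, from 28 to 52 mm above its underside. Origin: centre of its underside, z up
- old1: Spent grey battery pack, in the bay at the start, lying along x of the case, one of two or three (absent: None); just like the fresh packs in looks, size and origin
- old2: Spent grey battery pack, in the bay at the start, lying along x of the case, one of two or three (absent: None); just like the fresh packs in looks, size and origin
- old3: Spent grey battery pack, in the bay at the start, lying along x of the case, one of two or three (absent: None); just like the fresh packs in looks, size and origin
- tray: Fixed dark steel tray, open box 124 (x) x 156 (y) x 35 mm high, walls 4 mm. Origin: centre of its underside, z up; inner floor about 4 mm above the bench
- loupe: Bystander: black eyeglass loupe, 42 mm across, 32 mm high; origin under its centre
- oil: Bystander: small amber oil bottle, 44 mm across, 85 mm high; origin under its centre
- brush: Bystander: brush lying along its x; leave alone
- screw_dish: Bystander: steel dish, 80 mm across, 22 mm high; leave alone
- gear: Bystander: brass gear wheel lying flat, 80 mm across, 14 mm high; leave alone
Mind the look-alikes: they are no part of the job. Leave any pink look-alike of the clock_case alone. Leave any yellow look-alike of the pack2 alone.

How it is judged:
By the outcome, as a careful person would: the job done as asked, in the order asked, and still so for the second after the job is handed in, with the robot touching nothing.
Of old1, old2, old3 only 2 to 3 are there at a start; the rules pass over those that are not, and their reading is None.
Of pack1, pack2, pack3 only 2 to 3 are there at a start; the rules pass over those that are not, and their reading is None.
At some moment in a run one of pack1, pack2, pack3 may be knocked a few centimetres aside while the robot is not near it.
It also fails if it takes over 210 s, if anything falls off the work surface, if the arm or the gripper's body presses on something with over 40 N, if the wrist force passes 120 N, or if a joint passes its speed limit or range.

ROBOT

A 6-joint arm with a two-finger parallel gripper is mounted at the origin on the work surface. World frame = base frame: x ahead of the robot, y to its left, z up, the work surface at z = 0. Lengths are in m, angles in rad, forces in N, time in s.
With the tool pointing down it reaches from about 0.225 to 0.875 m from the base axis. Payload 3.4 kg.
Tool frame: the origin (TCP) lies on the mounting face of the last link; the fingertips stand 173 mm ahead of it and the grasp point (between the pads) lies 155 mm ahead of it; z points along the fingers, y is the line along which they close (so a half turn about z gives the same grasp; the last joint's range is limited). The gripper opens to 85 mm and grips with 20 to 120 N. Pads are 22 mm wide; open, the fingers measure 114 mm over their backs; the gripper's body (76 mm by 85 mm) begins 54 mm behind the grasp point. The pads swing forward as they close: fully open they stand 13 mm farther back than shut.
Start: joints at [-1.442, 0.276, 1.505, -0, 1.361, -0.121], TCP at [0.142, -0.557, 0.405] pointing down, gripper open.
Joint ranges: [-2.89, 2.89], [-0.75, 2.08], [0.22, 2.7], [-1.18, 4.32], [0.11, 2.71], [-2.7, 2.7]. Speed limits (rad/s): [2.57, 2.57, 3.14, 3.14, 3.14, 3.14].

INTERFACE

Orientations are given as a unit quaternion [w, x, y, z].
In Python, from rig import manip gives the robot as it stands.
- The arm moves only by the tool carry_out, never from a script. Its arguments are lists of equal length, an entry for each row: "linear": the shift along the world's x, y, z each as a share of 500 mm, from -1 to 1, a list of three; "angular": the turn, a rotation vector about the world's x, y, z each as a share of 0.08 rad, from -1 to 1, a list of three; "hand": the opening, from 0 (shut) to 1 (fully open). In form: {"linear": [[x, y, z], ...], "angular": [[rx, ry, rz], ...], "hand": [hand, ...]}. A call has 1 to 8 rows; each row shifts and turns the commanded pose from where the row before left it; what a row does not reach is not made up. A row lasts 1/12 s, in which the tool goes at most 41.7 mm and 7.16 degrees, less where a joint would pass 70% of its speed; a pose out of reach is approached as far as the arm can. A call with a number of a shift or a turn outside -1 to 1 is refused whole. A call with a gripper value outside its range is refused whole. The fingers move at their own pace and stop on an object; "force" is the grip in N (left out, the last holds). Time passes only in rows, so rows that do not move let the fingers close. It gives the time, the measured TCP pose, the force, the opening and the grip force at its end, in the units of the state.
- manip.get_state(): the state, without advancing time (a new reading comes with each control period).
- manip.get_image(name): name is "scene" or "top"; returns the picture (420x560x3 uint8, red, green, blue); there is no depth.
- manip.camera_params(name): a dict with "fx", "fy", "cx", "cy" (pixels), "view" (4x4, takes a point from world to camera coordinates). Camera axes: x right, y down, z forward; pixel columns grow to the right and rows downward; lengths in m; the calibration is good to about 2 mm. A picture is of the moment at which its call begins. camera_params takes no time and is no camera call.
- manip.sign_off(): hands the job in; it is judged then, once.
The state is a dict: "clock": time; "qpos": joint angles; "qd": joint speeds; "effort": joint torques, N m; "position": TCP position; "ee_rot": TCP orientation; "contact_force": force on the tool from outside, world axes, zero at the start; "moment": the same for the moment, N m; "width": finger opening in m; "gripper_force": force on a finger pad.
Only numpy, scipy, OpenCV 4.12 (cv2) and the standard library are available. Lean on these libraries where they do the work, as an engineer would, in place of code of your own. Each camera call takes 0.05 s, during which the arm holds its last target. There are 200 camera calls.

## Working session

There is one attempt and no reset: what is moved stays moved. The work goes in short steps, Python scripts to look and compute and a tool call to move; the robot and the scene stay as the last step left them, time stands still between calls to the robot, and variables do not carry over. Pictures are saved under pics/ and viewed, at most 14 in all, crops included, and the job is handed in when it is done.

Besides the shell and the picture viewer there is one more tool, called after "Emit:" as name(argument=value, ...) on one line, values as JSON. carry_out: Moves the arm, as the interface text tells. Its arguments: {"type":"object","properties":{"linear":{"type":"array"},"angular":{"type":"array"},"hand":{"type":"array"},"force":{"type":"number"}},"required":["linear","angular","hand"]}

```bash
ls; mkdir -p pics; cat > h.py <<'E'
import numpy as np,cv2
from rig import manip
def shot(n,f):
    im=manip.get_image(n); cv2.imwrite('pics/'+f,im[:,:,::-1]); return im
E
python3 - <<'E'
from h import *
print(manip.get_state())
for n in('scene','top'):
    shot(n,n+'0.png'); print({k:np.round(v,4).tolist() for k,v in manip.camera_params(n).items()})
E
```

```text
pics
{'clock': 0.0, 'qpos': array([-1.44198785e+00,  2.76638338e-01,  1.50611268e+00, -9.09874933e-06,
        1.36068137e+00, -1.21000904e-01]), 'qd': array([-6.89542983e-04,  1.73591384e-03, -3.81222303e-04, -2.83487952e-05,
        3.83169811e-04,  6.77839873e-04]), 'effort': array([ 6.70799891e-04, -4.16772652e+01, -2.45805860e+01, -1.52180546e-04,
        1.09748379e-02, -1.13652942e-05]), 'position': array([ 0.14211896, -0.55696275,  0.40382284]), 'ee_rot': array([-9.19839503e-04,  9.92209007e-01,  1.24581058e-01, -8.03935295e-06]), 'contact_force': array([ 0.03078252, -0.11813131,  0.22331499]), 'moment': array([-0.01158236,  0.01240428,  0.03006619]), 'gripper_force': 0.0, 'width': 0.08525845615808315}
{'fx': 391.3621, 'fy': 391.3621, 'cx': 282.9574, 'cy': 207.631, 'view': [[-0.1484, 0.9889, 0.0073, 0.0467], [0.8292, 0.1284, -0.5441, -0.3705], [-0.539, -0.0747, -0.839, 1.3745], [0.0, 0.0, 0.0, 1.0]]}
{'fx': 455.904, 'fy': 455.904, 'cx': 281.5492, 'cy': 214.38, 'view': [[-0.0186, -0.9998, -0.0042, 0.0205], [-0.9981, 0.0188, -0.0582, 0.5008], [0.0583, 0.0032, -0.9983, 1.3065], [0.0, 0.0, 0.0, 1.0]]}
```

View pics/top0.png

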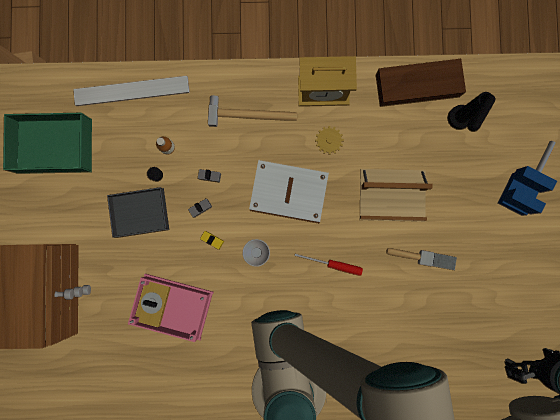

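View pics/scene0.png

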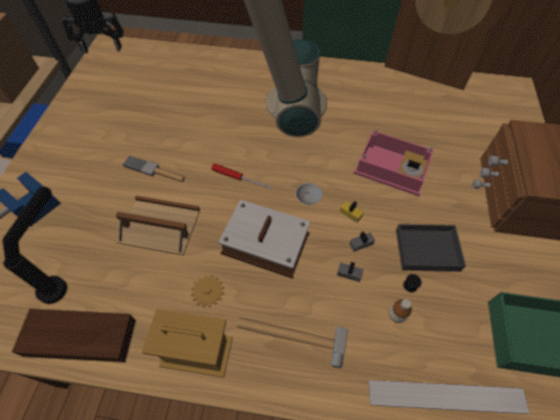

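Top view: white cover on the clock with its grip at (289,190). Candidates for the fresh packs: greys at (209,175) and (200,207), and a yellow look-alike at (212,240). The tray is at (138,212), the rest at (394,193) and a pink look-alike case at (172,307). Next, close crops to check these and measure.

```bash
python3 - <<'E'
import cv2
im=cv2.imread('pics/top0.png')
a=im[145:235,245:440]; cv2.imwrite('pics/c1.png',cv2.resize(a,None,fx=4,fy=4,interpolation=cv2.INTER_CUBIC))
a=im[155:255,100:235]; cv2.imwrite('pics/c2.png',cv2.resize(a,None,fx=5,fy=5,interpolation=cv2.INTER_CUBIC))
E
```

```text
(no output)
```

View pics/c1.png

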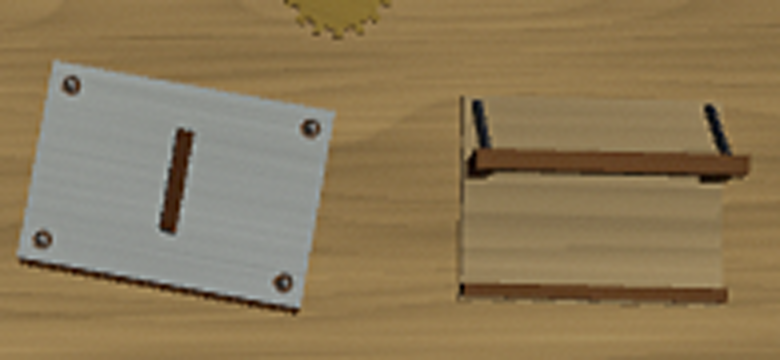

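View pics/c2.png

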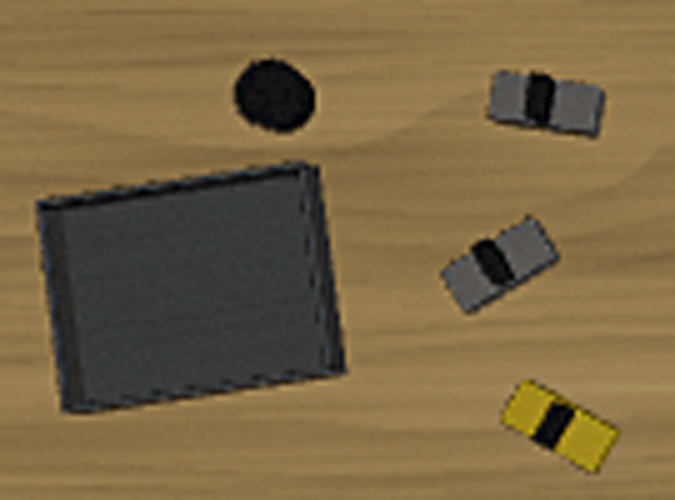

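The crops show three things.
- **Packs:** two grey fresh packs at crop 2 (545,103) and (500,265), with the yellow decoy at (560,425), which I leave alone.
- **Cover:** it sits on four pins, with its corners at crop 1 (54,60) to (299,307).
- **Rest:** its lip is toward the robot.

Next I fit the poses.

```bash
cat >> h.py <<'E'
from scipy.optimize import least_squares
from scipy.spatial.transform import Rotation as R
CAM={n:manip.camera_params(n) for n in('top','scene')}
def proj(P,n='top'):
    c=CAM[n]; V=np.array(c['view']); q=np.atleast_2d(P)@V[:3,:3].T+V[:3,3]
    return np.c_[c['fx']*q[:,0]/q[:,2]+c['cx'],c['fy']*q[:,1]/q[:,2]+c['cy']]
def ray(u,z,n='top'):
    c=CAM[n]; V=np.array(c['view']); d=V[:3,:3].T@[(u[0]-c['cx'])/c['fx'],(u[1]-c['cy'])/c['fy'],1]
    o=-V[:3,:3].T@V[:3,3]; return o+d*(z-o[2])/d[2]
def w(p,loc):
    c,s=np.cos(p[2]),np.sin(p[2]); L=np.atleast_2d(loc)
    return np.c_[p[0]+c*L[:,0]-s*L[:,1],p[1]+s*L[:,0]+c*L[:,1],L[:,2]]
def fit(loc,px,yaw,n='top'):
    loc=np.array(loc)/1000; px=np.array(px); m=ray(px.mean(0),loc[:,2].mean(),n)
    r=least_squares(lambda p:(proj(w(p,loc),n)-px).ravel(),[m[0],m[1],yaw])
    return r.x,np.abs(r.fun).max()
def st(grip=.155):
    s=manip.get_state(); w_,x,y,z=s['ee_rot']; r=R.from_quat([x,y,z,w_]); M=r.as_matrix()
    return s,M,np.array(s['position'])+grip*M[:,2]
def go(target,Rt):
    """grasp point target (m), rotation Rt -> TCP shift in 500mm units, rotvec in 0.08 units"""
    s,M,g=st(); tcp=np.array(target)-.155*Rt[:,2]
    d=(tcp-s['position'])/.5
    rv=R.from_matrix(Rt@M.T).as_rotvec()/.08
    print('t',round(s['clock'],2),'grasp',g.round(4),'lin',d.round(4),'rot',rv.round(3),'w',round(s['width'],4),'F',np.round(s['contact_force'],1))
def down(psi,tilt=None):
    """tool y along angle psi (rad), z down"""
    y=np.array([np.cos(psi),np.sin(psi),0]); z=np.array([0,0,-1.]); return np.c_[np.cross(y,z),y,z]
E
python3 - <<'E'
from h import *
c1=lambda a:(np.array(a)+.5)/4-.5+[245,145]
c2=lambda a:(np.array(a)+.5)/5-.5+[100,155]
C=[[s,t,82] for s,t in((55,85),(55,-85),(-55,-85),(-55,85))]
print('pins',fit(C,c1([(71,85),(311,128),(283,282),(42,239)]),-.17))
K=[[70,100,70],[70,-100,70],[-70,-100,70],[-70,100,70]]
print('cover',fit(K,c1([(54,60),(334,111),(298,307),(18,258)]),-.17))
print('both',fit(C+K+[[35,0,96],[-35,0,96]],c1([(71,85),(311,128),(283,282),(42,239),(54,60),(334,111),(298,307),(18,258),(185,129),(167,233)]),-.17))
print('rest',fit([[-73,95,22],[-73,-95,22],[-63,95,22],[-63,-95,22],[75,95,8],[75,-95,8]],c1([(460,298),(727,301),(460,285),(727,290),(461,97),(724,104)]),0))
T=[[62,78,35],[62,-78,35],[-62,-78,35],[-62,78,35]]
print('tray',fit(T,c2([(38,202),(317,163),(346,374),(64,411)]),.1))
for n,q in(('A',(541,86)),('B',(492,258)),):
    print(n,ray(c2(q),.052))
for n,a,b in(('A',(490,100),(604,110)),('B',(455,292),(546,237))):
    p=ray(c2(a),.02);q=ray(c2(b),.02);print(n,(p+q)/2,np.degrees(np.arctan2(*(q-p)[[1,0]])),np.linalg.norm(q-p))
E
```

```text
pins (array([ 0.56294011, -0.01024533, -0.19823481]), np.float64(0.4015043521900452))
cover (array([ 0.56401383, -0.00986763, -0.19750814]), np.float64(0.5001614954952629))
both (array([ 0.56337623, -0.00997276, -0.19760664]), np.float64(0.5688578044729127))
rest (array([ 0.55187377, -0.31252959, -0.04233822]), np.float64(0.7400792853002542))
tray (array([0.51436171, 0.42156662, 0.12176402]), np.float64(1.179209597334534))
A [0.62369627 0.2177067  0.052     ]
B [0.52649234 0.24625965 0.052     ]
A [0.61750419 0.21959295 0.02      ] -96.13750036578614 0.06653479025947287
B [0.52519573 0.24733016 0.02      ] -59.72109382901959 0.06125905615206583
```

```bash
python3 - <<'E'
from h import *
go([.5634,-.010,.20],down(-.198-np.pi/2))
E
```

```text
t 0.1 grasp [ 0.1421 -0.5567  0.2489] lin [ 0.8425  1.0939 -0.0978] rot [-2.100e-02  2.000e-03 -5.598e+00] w 0.0853 F [0.1 0.6 0.8]
```

Emit:
carry_out(linear=[[0.0351,0.0456,-0.004],[0.0351,0.0456,-0.004],[0.0351,0.0456,-0.004],[0.0351,0.0456,-0.004],[0.0351,0.0456,-0.004],[0.0351,0.0456,-0.004],[0.0351,0.0456,-0.004],[0.0351,0.0456,-0.004]], angular=[[0,0,-0.233],[0,0,-0.233],[0,0,-0.233],[0,0,-0.233],[0,0,-0.233],[0,0,-0.233],[0,0,-0.233],[0,0,-0.233]], hand=[0.8,0.8,0.8,0.8,0.8,0.8,0.8,0.8])

```text
clock: 0.77
position: [0.2831, -0.3734, 0.3883]
ee_rot: [-0.0, 0.999, 0.05, -0.0]
contact_force: [0.7, 0.5, -0.5]
width: 0.0684
gripper_force: 0.0
```

Emit:
carry_out(linear=[[0.0351,0.0456,-0.004],[0.0351,0.0456,-0.004],[0.0351,0.0456,-0.004],[0.0351,0.0456,-0.004],[0.0351,0.0456,-0.004],[0.0351,0.0456,-0.004],[0.0351,0.0456,-0.004],[0.0351,0.0456,-0.004]], angular=[[0,0,-0.233],[0,0,-0.233],[0,0,-0.233],[0,0,-0.233],[0,0,-0.233],[0,0,-0.233],[0,0,-0.233],[0,0,-0.233]], hand=[0.6,0.6,0.6,0.6,0.6,0.6,0.6,0.6])

```text
clock: 1.43
position: [0.4234, -0.191, 0.3724]
ee_rot: [-0.0, 1.0, -0.025, -0.0]
contact_force: [-0.1, -0.9, -0.6]
width: 0.0508
gripper_force: 0.0
```

Emit:
carry_out(linear=[[0.0351,0.0456,-0.004],[0.0351,0.0456,-0.004],[0.0351,0.0456,-0.004],[0.0351,0.0456,-0.004],[0.0351,0.0456,-0.004],[0.0351,0.0456,-0.004],[0.0351,0.0456,-0.004],[0.0351,0.0456,-0.004]], angular=[[0,0,-0.233],[0,0,-0.233],[0,0,-0.233],[0,0,-0.233],[0,0,-0.233],[0,0,-0.233],[0,0,-0.233],[0,0,-0.233]], hand=[0.5,0.5,0.5,0.5,0.5,0.5,0.5,0.5])

```text
clock: 2.1
position: [0.5639, -0.0086, 0.3562]
ee_rot: [0.0, 0.995, -0.099, -0.0]
contact_force: [1.2, -0.1, -0.4]
width: 0.0423
gripper_force: 0.0
```

```bash
python3 - <<'E'
from h import *
go([.5634,-.010,.091],down(-.198-np.pi/2))
print(manip.get_state()['qpos'].round(3))
E
```

```text
t 2.1 grasp [ 0.5637 -0.0086  0.2012] lin [-0.001  -0.0028 -0.2204] rot [ 0.001 -0.012  0.003] w 0.0423 F [ 1.2 -0.1 -0.4]
[-0.139  0.291  1.608 -0.     1.244  1.631]
```

Emit:
carry_out(linear=[[0,-0.0028,-0.045],[0,0,-0.045],[0,0,-0.045],[0,0,-0.04],[0,0,-0.025],[0,0,-0.012],[0,0,-0.006],[0,0,0]], angular=[[0,0,0],[0,0,0],[0,0,0],[0,0,0],[0,0,0],[0,0,0],[0,0,0],[0,0,0]], hand=[0.5,0.5,0.5,0.5,0.5,0.5,0.5,0.5])

```text
clock: 2.77
position: [0.5633, -0.0114, 0.2473]
ee_rot: [0.0, 0.995, -0.099, -0.0]
contact_force: [0.0, -0.0, 0.3]
width: 0.0428
gripper_force: 0.0
```

Emit:
carry_out(linear=[[0,0,0],[0,0,0],[0,0,0],[0,0,0],[0,0,0],[0,0,0],[0,0,0]], angular=[[0,0,0],[0,0,0],[0,0,0],[0,0,0],[0,0,0],[0,0,0],[0,0,0]], hand=[0,0,0,0,0,0,0], force=60)

```text
clock: 3.35
position: [0.5638, -0.0114, 0.249]
ee_rot: [0.0, 0.995, -0.099, 0.001]
contact_force: [0.1, 0.1, 5.6]
width: 0.0105
gripper_force: 62.4
```

Emit:
carry_out(linear=[[0,0,0.01],[0,0,0.02],[0,0,0.03],[0,0,0.04],[0,0,0.05],[0,0,0.05],[0,0,0.03],[0,0,0]], angular=[[0,0,0],[0,0,0],[0,0,0],[0,0,0],[0,0,0],[0,0,0],[0,0,0],[0,0,0]], hand=[0,0,0,0,0,0,0,0])

```text
clock: 4.02
position: [0.5641, -0.0115, 0.3667]
ee_rot: [0.0, 0.995, -0.099, 0.004]
contact_force: [0.8, 0.3, -2.9]
width: 0.0106
gripper_force: 61.3
```

```bash
python3 - <<'E'
from h import *
s,M,g=st(); print(g,s['contact_force'],s['width'],s['gripper_force'])
a=np.radians(39); p=[.5519,-.3125,-.0423]
def lean(dn,dx=0):
    n=np.array([-np.sin(a),0,np.cos(a)]); o=np.array([-.006+dx,0,.053])+n*(.027+dn)
    t=w(p,o)[0]; c,s=np.cos(p[2]),np.sin(p[2]); Z=np.array([[c,-s,0],[s,c,0],[0,0,1]])
    z=Z@-n; y=Z@[0,-1,0]; return t,np.c_[np.cross(y,z),y,z]
for d in(.12,.03,0): go(*lean(d)); print(lean(d)[0])
shot('top','t1.png')
E
```

```text
[ 0.56525766 -0.01168806  0.211725  ] [ 0.83750243  0.31576698 -2.92668397] 0.010598291377444113 61.308571100234985
t 4.02 grasp [ 0.5653 -0.0117  0.2117] lin [-0.4162 -0.5854 -0.158 ] rot [-1.009 -8.365  1.865] w 0.0106 F [ 0.8  0.3 -2.9]
[ 0.45347802 -0.30833427  0.16724046]
t 4.02 grasp [ 0.5653 -0.0117  0.2117] lin [-0.3031 -0.5902 -0.2979] rot [-1.009 -8.365  1.865] w 0.0106 F [ 0.8  0.3 -2.9]
[ 0.51006619 -0.31072937  0.09729732]
t 4.02 grasp [ 0.5653 -0.0117  0.2117] lin [-0.2653 -0.5918 -0.3446] rot [-1.009 -8.365  1.865] w 0.0106 F [ 0.8  0.3 -2.9]
[ 0.52892892 -0.31152774  0.07398294]
```

View pics/t1.png

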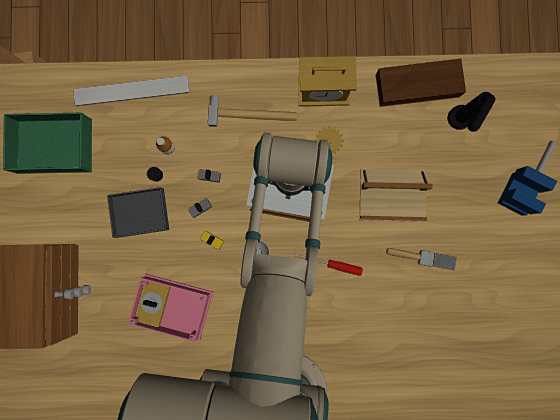

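```bash
cat >> h.py <<'E'
REST=[.5519,-.3125,-.0423]; OFF=.030
def lean(dz,dx=0,a=40.0,off=None):
    a=np.radians(a); n=np.array([-np.sin(a),0,np.cos(a)]); o=np.array([-.0055+dx,0,.053+dz])+n*(OFF if off is None else off)
    p=REST; t=w(p,o)[0]; c,s=np.cos(p[2]),np.sin(p[2]); Z=np.array([[c,-s,0],[s,c,0],[0,0,1]])
    z=Z@-n; y=Z@[0,-1,0]; return t,np.c_[np.cross(y,z),y,z]
E
python3 - <<'E'
from h import *
go(*lean(.08,.004)); 
E
```

```text
t 4.07 grasp [ 0.5641 -0.0116  0.2095] lin [-0.2639 -0.5919 -0.1795] rot [-1.039 -8.628  1.862] w 0.0105 F [ 0.5 -0.3 -3.3]
```

Emit:
carry_out(linear=[[-0.0165,-0.037,-0.0112],[-0.0165,-0.037,-0.0112],[-0.0165,-0.037,-0.0112],[-0.0165,-0.037,-0.0112],[-0.0165,-0.037,-0.0112],[-0.0165,-0.037,-0.0112],[-0.0165,-0.037,-0.0112],[-0.0165,-0.037,-0.0112]], angular=[[-0.065,-0.539,0.116],[-0.065,-0.539,0.116],[-0.065,-0.539,0.116],[-0.065,-0.539,0.116],[-0.065,-0.539,0.116],[-0.065,-0.539,0.116],[-0.065,-0.539,0.116],[-0.065,-0.539,0.116]], hand=[0,0,0,0,0,0,0,0])

```text
clock: 4.73
position: [0.4956, -0.1595, 0.3156]
ee_rot: [0.003, 0.983, -0.06, 0.171]
contact_force: [0.2, 0.2, -3.9]
width: 0.0109
gripper_force: 61.3
```

Emit:
carry_out(linear=[[-0.0165,-0.037,-0.0112],[-0.0165,-0.037,-0.0112],[-0.0165,-0.037,-0.0112],[-0.0165,-0.037,-0.0112],[-0.0165,-0.037,-0.0112],[-0.0165,-0.037,-0.0112],[-0.0165,-0.037,-0.0112],[-0.0165,-0.037,-0.0112]], angular=[[-0.065,-0.539,0.116],[-0.065,-0.539,0.116],[-0.065,-0.539,0.116],[-0.065,-0.539,0.116],[-0.065,-0.539,0.116],[-0.065,-0.539,0.116],[-0.065,-0.539,0.116],[-0.065,-0.539,0.116]], hand=[0,0,0,0,0,0,0,0])

```text
clock: 5.4
position: [0.4299, -0.3073, 0.2711]
ee_rot: [0.006, 0.94, -0.02, 0.34]
contact_force: [-0.3, 0.7, -3.7]
width: 0.0107
gripper_force: 61.3
```

```bash
python3 - <<'E'
from h import *
go(*lean(0.01,.004));go(*lean(0.0,.003)); print(manip.get_state()['qpos'].round(2))
im=shot('scene','s1.png'); cv2.imwrite('pics/s1c.png',cv2.resize(im[100:300,60:330,::-1],None,fx=2.9,fy=2.9,interpolation=cv2.INTER_CUBIC))
E
```

```text
t 5.4 grasp [ 0.5288 -0.3113  0.1518] lin [ 0.0034 -0.0002 -0.1327] rot [-0.024 -0.064 -0.001] w 0.0107 F [-0.3  0.7 -3.7]
t 5.4 grasp [ 0.5288 -0.3113  0.1518] lin [ 0.0014 -0.0002 -0.1527] rot [-0.024 -0.064 -0.001] w 0.0107 F [-0.3  0.7 -3.7]
[-0.94  0.25  2.06  1.03  0.62 -0.13]
```

View pics/s1c.png

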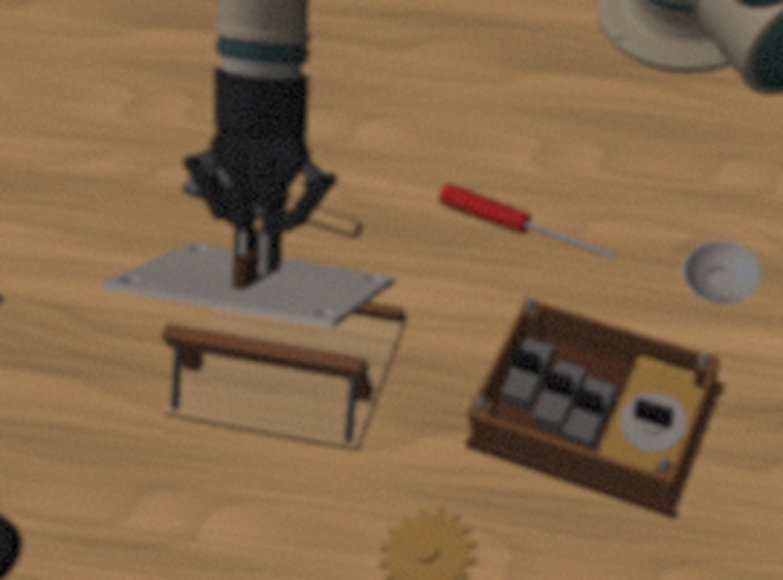

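The scene crop shows the cover held tilted above the rest. The bay has three spent packs, near crop (525,370), (560,390) and (590,405). The knob is on the +y side, so the case yaw of −0.198 holds. Now lowering the cover.

Emit:
carry_out(linear=[[0.0034,0,-0.03],[0,0,-0.03],[0,0,-0.03],[0,0,-0.02],[0,0,-0.012],[0,0,-0.008],[0,0,-0.003],[0,0,0]], angular=[[0,-0.06,0],[0,0,0],[0,0,0],[0,0,0],[0,0,0],[0,0,0],[0,0,0],[0,0,0]], hand=[0,0,0,0,0,0,0,0])

```text
clock: 6.12
position: [0.4327, -0.307, 0.2057]
ee_rot: [0.007, 0.94, -0.02, 0.341]
contact_force: [0.1, 0.1, -2.0]
width: 0.0101
gripper_force: 61.3
```

Emit:
carry_out(linear=[[0,0,-0.004],[0,0,-0.004],[0,0,-0.003],[0,0,-0.003],[0,0,0]], angular=[[0,0,0],[0,0,0],[0,0,0],[0,0,0],[0,0,0]], hand=[0,0,0,0,0])

```text
clock: 6.53
position: [0.433, -0.3073, 0.1995]
ee_rot: [0.007, 0.939, -0.02, 0.342]
contact_force: [-0.4, 0.7, -3.0]
width: 0.0106
gripper_force: 61.3
```

```bash
python3 - <<'E'
from h import *
go(*lean(0.0,0)); print(manip.get_state()['moment'].round(2))
im=shot('scene','s2.png'); cv2.imwrite('pics/s2c.png',cv2.resize(im[150:260,90:220,::-1],None,fx=5,fy=5,interpolation=cv2.INTER_CUBIC))
E
```

```text
t 6.53 grasp [ 0.5326 -0.3116  0.0808] lin [-0.0107  0.0002 -0.0096] rot [-0.003  0.009  0.008] w 0.0106 F [-0.4  0.7 -3. ]
[0.   0.65 0.02]
```

View pics/s2c.png

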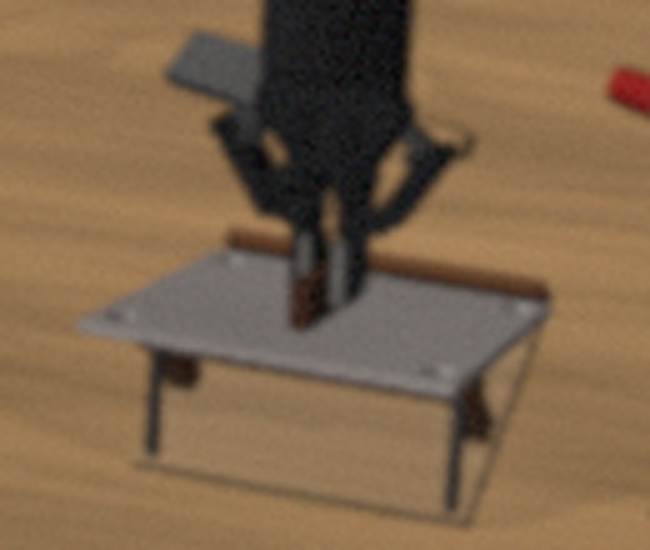

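The cover sits about 5 mm above its final pose, centred on the rest and behind the lip, with no contact yet.

Emit:
carry_out(linear=[[-0.002,0,-0.003],[-0.002,0,-0.003],[-0.001,0,-0.002],[0,0,0],[0,0,0]], angular=[[0,0,0],[0,0,0],[0,0,0],[0,0,0],[0,0,0]], hand=[0,0,0,0,0])

```text
clock: 7.0
position: [0.4305, -0.3074, 0.1955]
ee_rot: [0.007, 0.939, -0.02, 0.342]
contact_force: [0.5, 0.1, -3.8]
width: 0.0106
gripper_force: 61.3
```

Emit:
carry_out(linear=[[-0.001,0,-0.002],[-0.001,0,-0.001],[0,0,-0.001],[0,0,0],[0,0,0]], angular=[[0,0,0],[0,0,0],[0,0,0],[0,0,0],[0,0,0]], hand=[0,0,0,0,0])

```text
clock: 7.42
position: [0.4295, -0.3074, 0.1937]
ee_rot: [0.007, 0.939, -0.02, 0.342]
contact_force: [-1.2, 1.1, -2.1]
width: 0.0104
gripper_force: 61.8
```

```bash
python3 - <<'E'
from h import *
go(*lean(0.0,0)); print(manip.get_state()['moment'].round(2))
E
```

```text
t 7.42 grasp [ 0.5291 -0.3116  0.0751] lin [-0.0038  0.0002  0.002 ] rot [-0.001  0.012  0.007] w 0.0104 F [-1.2  1.1 -2.1]
[0.06 0.72 0.04]
```

Emit:
carry_out(linear=[[-0.001,0,-0.002],[0,0,-0.001],[0,0,0],[0,0,0]], angular=[[0,0,0],[0,0,0],[0,0,0],[0,0,0]], hand=[0,0,0,0])

```text
clock: 7.75
position: [0.4292, -0.3073, 0.1933]
ee_rot: [0.007, 0.939, -0.02, 0.344]
contact_force: [-5.9, 0.3, 8.0]
width: 0.0107
gripper_force: 63.0
```

Emit:
carry_out(linear=[[0,0,0],[0,0,0],[0,0,0],[0,0,0],[0,0,0],[0,0,0]], angular=[[0,0,0],[0,0,0],[0,0,0],[0,0,0],[0,0,0],[0,0,0]], hand=[0.25,0.3,0.35,0.4,0.4,0.4])

```text
clock: 8.25
position: [0.4291, -0.3074, 0.192]
ee_rot: [0.007, 0.939, -0.02, 0.342]
contact_force: [-0.3, -1.0, -0.1]
width: 0.0338
gripper_force: 0.0
```

```bash
python3 - <<'E'
from h import *
go(*lean(0.0,0)); print(manip.get_state()['moment'].round(2))
E
```

```text
t 8.25 grasp [ 0.5288 -0.3116  0.0734] lin [-0.003   0.0003  0.0054] rot [-0.005  0.011  0.006] w 0.0338 F [-0.3 -1.  -0.1]
[-0.    0.32 -0.03]
```

Emit:
carry_out(linear=[[-0.008,0.0003,0.0096],[-0.016,0.0007,0.019],[-0.026,0.001,0.031],[-0.026,0.001,0.031],[-0.026,0.001,0.031],[-0.026,0.001,0.031],[-0.026,0.001,0.031],[0,0,0]], angular=[[0,0,0],[0,0,0],[0,0,0],[0,0,0],[0,0,0],[0,0,0],[0,0,0],[0,0,0]], hand=[0.4,0.4,0.4,0.4,0.4,0.4,0.4,0.4])

```text
clock: 8.92
position: [0.3509, -0.3046, 0.2865]
ee_rot: [0.01, 0.939, -0.02, 0.343]
contact_force: [0.3, 0.3, 0.0]
width: 0.0341
gripper_force: 0.0
```

```bash
python3 - <<'E'
from h import *
im=shot('top','t2.png')
a=np.vstack([cv2.resize(im[145:235,245:440],None,fx=4,fy=4,interpolation=cv2.INTER_CUBIC)])
cv2.imwrite('pics/t2c.png',a[:,:,::-1])
s,M,g=st(); print(g,np.degrees(np.arctan2(M[1,1],M[0,1])))
E
```

```text
[ 0.45118456 -0.30942585  0.1669786 ] -92.52865772313095
```

View pics/t2c.png

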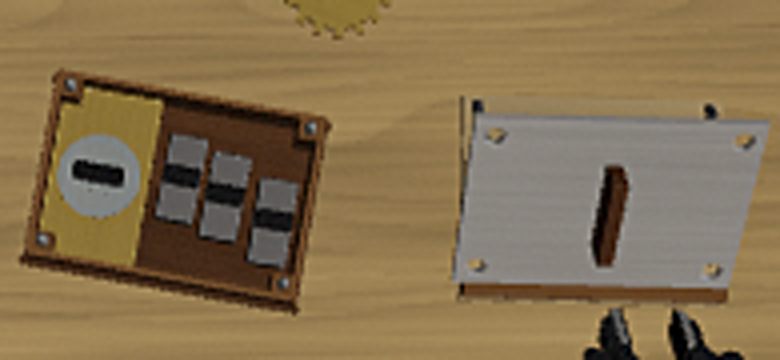

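The cover leans cleanly against the rest. The bay holds three spent packs with grips at crop (182,175), (226,194) and (273,218). The fresh packs are handled after these.

```bash
cat >> h.py <<'E'
CASE=[.5634,-.010,-.198]; TRAY=[.5144,.4216,.1218]
def loc(p,P):
    c,s=np.cos(p[2]),np.sin(p[2]); d=np.array(P[:2])-p[:2]; return np.array([c*d[0]+s*d[1],-s*d[0]+c*d[1]])
E
python3 - <<'E'
from h import *
c1=lambda a:(np.array(a)+.5)/4-.5+[245,145]
for q in((182,175),(226,194),(273,218)):
    P=ray(c1(q),.057); print(P.round(4),(loc(CASE,P)*1000).round(1))
for q in((98,174),): P=ray(c1(q),.057); print('knob',P.round(4),(loc(CASE,P)*1000).round(1))
# tray slots
for x in(-38,0,38): print('tray slot',w(TRAY,[x/1000,0,0]).round(4))
for y in(-16,-56): print('bay slot',w(CASE,[0,y/1000,0]).round(4))
P=w(CASE,[0,.056,.051])[0]; print(P)
go([*ray(c1((273,218)),.057)[:2],.2],down(-.198))
print(manip.get_state()['qpos'].round(2))
E
```

```text
[ 0.5715 -0.0145  0.057 ] [ 8.8 -2.8]
[ 0.5575 -0.0451  0.057 ] [  1.1 -35.6]
[ 0.5399 -0.0778  0.057 ] [ -9.7 -71.1]
knob [0.5733 0.0446 0.057 ] [-1.  55.5]
tray slot [[0.4767 0.417  0.    ]]
tray slot [[0.5144 0.4216 0.    ]]
tray slot [[0.5521 0.4262 0.    ]]
bay slot [[ 0.5603 -0.0257  0.    ]]
bay slot [[ 0.5524 -0.0649  0.    ]]
[0.57441569 0.04490587 0.051     ]
t 8.97 grasp [ 0.4512 -0.3094  0.167 ] lin [0.3771 0.4538 0.1391] rot [-5.829  7.509 16.917] w 0.034 F [ 0.3 -0.8  0.5]
[-1.1   0.16  2.15  1.01  0.73 -0.24]
```

Emit:
carry_out(linear=[[0.0157,0.0189,0.0058],[0.0157,0.0189,0.0058],[0.0157,0.0189,0.0058],[0.0157,0.0189,0.0058],[0.0157,0.0189,0.0058],[0.0157,0.0189,0.0058],[0.0157,0.0189,0.0058],[0.0157,0.0189,0.0058]], angular=[[-0.243,0.313,0.705],[-0.243,0.313,0.705],[-0.243,0.313,0.705],[-0.243,0.313,0.705],[-0.243,0.313,0.705],[-0.243,0.313,0.705],[-0.243,0.313,0.705],[-0.243,0.313,0.705]], hand=[0.45,0.45,0.45,0.45,0.45,0.45,0.45,0.45])

```text
clock: 9.63
position: [0.4154, -0.2279, 0.3063]
ee_rot: [0.004, 0.946, 0.219, 0.24]
contact_force: [0.2, -0.7, -0.0]
width: 0.0386
gripper_force: 0.0
```

Emit:
carry_out(linear=[[0.0157,0.0189,0.0058],[0.0157,0.0189,0.0058],[0.0157,0.0189,0.0058],[0.0157,0.0189,0.0058],[0.0157,0.0189,0.0058],[0.0157,0.0189,0.0058],[0.0157,0.0189,0.0058],[0.0157,0.0189,0.0058]], angular=[[-0.243,0.313,0.705],[-0.243,0.313,0.705],[-0.243,0.313,0.705],[-0.243,0.313,0.705],[-0.243,0.313,0.705],[-0.243,0.313,0.705],[-0.243,0.313,0.705],[-0.243,0.313,0.705]], hand=[0.45,0.45,0.45,0.45,0.45,0.45,0.45,0.45])

```text
clock: 10.3
position: [0.4782, -0.1522, 0.3293]
ee_rot: [0.001, 0.889, 0.441, 0.123]
contact_force: [0.8, -0.3, -0.3]
width: 0.0387
gripper_force: 0.0
```

Emit:
carry_out(linear=[[0.0157,0.0189,0.0058],[0.0157,0.0189,0.0058],[0.0157,0.0189,0.0058],[0.0157,0.0189,0.0058],[0.0157,0.0189,0.0058],[0.0157,0.0189,0.0058],[0.0157,0.0189,0.0058],[0.0157,0.0189,0.0058]], angular=[[-0.243,0.313,0.705],[-0.243,0.313,0.705],[-0.243,0.313,0.705],[-0.243,0.313,0.705],[-0.243,0.313,0.705],[-0.243,0.313,0.705],[-0.243,0.313,0.705],[-0.243,0.313,0.705]], hand=[0.45,0.45,0.45,0.45,0.45,0.45,0.45,0.45])

```text
clock: 10.97
position: [0.5411, -0.0764, 0.3523]
ee_rot: [-0.002, 0.773, 0.635, -0.003]
contact_force: [0.4, -0.0, -0.5]
width: 0.0383
gripper_force: 0.0
```

```bash
python3 - <<'E'
from h import *
go([.5399,-.0778,.056],down(-.198)); print(manip.get_state()['qpos'].round(2))
for y in(.044,0,-.044):print(w(TRAY,[0,y,0]))
E
```

```text
t 10.97 grasp [ 0.54   -0.0765  0.1973] lin [-0.0024 -0.0028 -0.2826] rot [ 0.009 -0.087 -0.037] w 0.0383 F [ 0.4 -0.  -0.5]
[-0.27  0.27  1.65 -0.    1.23 -0.07]
[[0.50905404 0.46527403 0.        ]]
[[0.5144 0.4216 0.    ]]
[[0.51974596 0.37792597 0.        ]]
```

Emit:
carry_out(linear=[[-0.0024,-0.0028,-0.055],[0,0,-0.06],[0,0,-0.06],[0,0,-0.05],[0,0,-0.03],[0,0,-0.018],[0,0,-0.0096],[0,0,0]], angular=[[0,-0.087,-0.037],[0,0,0],[0,0,0],[0,0,0],[0,0,0],[0,0,0],[0,0,0],[0,0,0]], hand=[0.45,0.45,0.45,0.45,0.45,0.45,0.45,0.45])

```text
clock: 11.63
position: [0.5392, -0.0787, 0.211]
ee_rot: [0.0, 0.775, 0.632, 0.0]
contact_force: [0.3, -0.2, 0.2]
width: 0.0388
gripper_force: 0.0
```

Emit:
carry_out(linear=[[0,0,0],[0,0,0],[0,0,0],[0,0,0],[0,0,0],[0,0,0]], angular=[[0,0,0],[0,0,0],[0,0,0],[0,0,0],[0,0,0],[0,0,0]], hand=[0,0,0,0,0,0], force=40)

```text
clock: 12.13
position: [0.5399, -0.0791, 0.2134]
ee_rot: [0.003, 0.775, 0.632, 0.002]
contact_force: [0.9, 0.4, 6.1]
width: 0.0109
gripper_force: 42.9
```

Emit:
carry_out(linear=[[0,0,0.01],[0,0,0.025],[0,0,0.04],[0,0,0.05],[0,0,0.05],[0,0,0.04],[0,0,0.02],[0,0,0]], angular=[[0,0,0],[0,0,0],[0,0,0],[0,0,0],[0,0,0],[0,0,0],[0,0,0],[0,0,0]], hand=[0,0,0,0,0,0,0,0])

```text
clock: 12.8
position: [0.5396, -0.079, 0.3318]
ee_rot: [0.003, 0.775, 0.632, 0.002]
contact_force: [-0.1, -0.3, -1.7]
width: 0.0109
gripper_force: 41.9
```

```bash
python3 - <<'E'
from h import *
go([.509,.4653,.17],down(.1218)); print(manip.get_state()['gripper_force'])
E
```

```text
t 12.8 grasp [ 0.5407 -0.0794  0.1768] lin [-0.0612  1.0887 -0.0136] rot [0.014 0.092 4.045] w 0.0109 F [-0.1 -0.3 -1.7]
41.89950942993164
```

Emit:
carry_out(linear=[[-0.0025,0.0454,-0.0006],[-0.0025,0.0454,-0.0006],[-0.0025,0.0454,-0.0006],[-0.0025,0.0454,-0.0006],[-0.0025,0.0454,-0.0006],[-0.0025,0.0454,-0.0006],[-0.0025,0.0454,-0.0006],[-0.0025,0.0454,-0.0006]], angular=[[0,0,0.1685],[0,0,0.1685],[0,0,0.1685],[0,0,0.1685],[0,0,0.1685],[0,0,0.1685],[0,0,0.1685],[0,0,0.1685]], hand=[0,0,0,0,0,0,0,0])

```text
clock: 13.47
position: [0.5283, 0.1037, 0.3252]
ee_rot: [0.0, 0.739, 0.673, -0.001]
contact_force: [-0.1, 0.6, -1.8]
width: 0.011
gripper_force: 41.7
```

Emit:
carry_out(linear=[[-0.0025,0.0454,-0.0006],[-0.0025,0.0454,-0.0006],[-0.0025,0.0454,-0.0006],[-0.0025,0.0454,-0.0006],[-0.0025,0.0454,-0.0006],[-0.0025,0.0454,-0.0006],[-0.0025,0.0454,-0.0006],[-0.0025,0.0454,-0.0006]], angular=[[0,0,0.1685],[0,0,0.1685],[0,0,0.1685],[0,0,0.1685],[0,0,0.1685],[0,0,0.1685],[0,0,0.1685],[0,0,0.1685]], hand=[0,0,0,0,0,0,0,0])

```text
clock: 14.13
position: [0.5184, 0.2851, 0.3226]
ee_rot: [0.001, 0.702, 0.712, -0.001]
contact_force: [0.3, 0.0, -1.8]
width: 0.0114
gripper_force: 41.8
```

Emit:
carry_out(linear=[[-0.0025,0.0454,-0.0006],[-0.0025,0.0454,-0.0006],[-0.0025,0.0454,-0.0006],[-0.0025,0.0454,-0.0006],[-0.0025,0.0454,-0.0006],[-0.0025,0.0454,-0.0006],[-0.0025,0.0454,-0.0006],[-0.0025,0.0454,-0.0006]], angular=[[0,0,0.1685],[0,0,0.1685],[0,0,0.1685],[0,0,0.1685],[0,0,0.1685],[0,0,0.1685],[0,0,0.1685],[0,0,0.1685]], hand=[0,0,0,0,0,0,0,0])

```text
clock: 14.8
position: [0.5086, 0.4666, 0.3198]
ee_rot: [0.001, 0.663, 0.749, -0.001]
contact_force: [0.2, 0.9, -1.8]
width: 0.0108
gripper_force: 41.8
```

```bash
python3 - <<'E'
from h import *
go([.509,.4653,.058],down(.1218)); print(manip.get_state()['qpos'].round(2))
E
```

```text
t 14.8 grasp [0.5085 0.4661 0.1648] lin [ 0.0009 -0.0025 -0.2135] rot [ 0.036 -0.004 -0.008] w 0.0108 F [ 0.2  0.9 -1.8]
[ 0.64  0.5   1.36 -0.    1.28  0.52]
```

Emit:
carry_out(linear=[[0.0009,-0.0025,-0.04],[0,0,-0.05],[0,0,-0.05],[0,0,-0.04],[0,0,-0.02],[0,0,-0.01],[0,0,-0.0035],[0,0,0]], angular=[[0,0,0],[0,0,0],[0,0,0],[0,0,0],[0,0,0],[0,0,0],[0,0,0],[0,0,0]], hand=[0,0,0,0,0,0,0,0])

```text
clock: 15.47
position: [0.5099, 0.4646, 0.2157]
ee_rot: [0.001, 0.663, 0.749, 0.001]
contact_force: [-0.2, 0.9, -0.5]
width: 0.0108
gripper_force: 41.8
```

Emit:
carry_out(linear=[[0,0,0],[0,0,0],[0,0,0],[0,0,0],[0,0,0.02],[0,0,0.05],[0,0,0.07],[0,0,0.07]], angular=[[0,0,0],[0,0,0],[0,0,0],[0,0,0],[0,0,0],[0,0,0],[0,0,0],[0,0,0]], hand=[0.45,0.45,0.45,0.45,0.45,0.45,0.45,0.45])

```text
clock: 16.13
position: [0.5094, 0.4643, 0.322]
ee_rot: [0.001, 0.663, 0.749, 0.0]
contact_force: [0.5, 1.0, 0.7]
width: 0.0388
gripper_force: 0.0
```

```bash
python3 - <<'E'
from h import *
go([.5575,-.0451,.15],down(-.198)); print(manip.get_state()['gripper_force'])
E
```

```text
t 16.13 grasp [0.5097 0.4642 0.167 ] lin [ 0.0962 -1.0189 -0.034 ] rot [ 0.017  0.024 -3.996] w 0.0388 F [0.5 1.  0.7]
0.0
```

Emit:
carry_out(linear=[[0.006,-0.0637,-0.002],[0.006,-0.0637,-0.002],[0.006,-0.0637,-0.002],[0.006,-0.0637,-0.002],[0.006,-0.0637,-0.002],[0.006,-0.0637,-0.002],[0.006,-0.0637,-0.002],[0.006,-0.0637,-0.002]], angular=[[0,0,-0.25],[0,0,-0.25],[0,0,-0.25],[0,0,-0.25],[0,0,-0.25],[0,0,-0.25],[0,0,-0.25],[0,0,-0.25]], hand=[0.45,0.45,0.45,0.45,0.45,0.45,0.45,0.45])

```text
clock: 16.8
position: [0.5336, 0.2083, 0.314]
ee_rot: [0.002, 0.721, 0.693, 0.002]
contact_force: [2.1, -0.1, 0.3]
width: 0.0381
gripper_force: 0.0
```

Emit:
carry_out(linear=[[0.006,-0.0637,-0.002],[0.006,-0.0637,-0.002],[0.006,-0.0637,-0.002],[0.006,-0.0637,-0.002],[0.006,-0.0637,-0.002],[0.006,-0.0637,-0.002],[0.006,-0.0637,-0.002],[0.006,-0.0637,-0.002]], angular=[[0,0,-0.25],[0,0,-0.25],[0,0,-0.25],[0,0,-0.25],[0,0,-0.25],[0,0,-0.25],[0,0,-0.25],[0,0,-0.25]], hand=[0.45,0.45,0.45,0.45,0.45,0.45,0.45,0.45])

```text
clock: 17.47
position: [0.5576, -0.0466, 0.3061]
ee_rot: [0.002, 0.774, 0.633, 0.001]
contact_force: [0.9, -1.3, -0.3]
width: 0.0385
gripper_force: 0.0
```

```bash
python3 - <<'E'
from h import *
go([.5575,-.0451,.0585],down(-.198))
E
```

```text
t 17.47 grasp [ 0.5584 -0.0468  0.1511] lin [-0.0003  0.003  -0.1851] rot [0.018 0.063 0.017] w 0.0385 F [ 0.9 -1.3 -0.3]
```

Emit:
carry_out(linear=[[0,0.003,-0.04],[0,0,-0.045],[0,0,-0.04],[0,0,-0.03],[0,0,-0.02],[0,0,-0.01],[0,0,0],[0,0,0]], angular=[[0,0.06,0],[0,0,0],[0,0,0],[0,0,0],[0,0,0],[0,0,0],[0,0,0],[0,0,0]], hand=[0.45,0.45,0.45,0.45,0.45,0.45,0.45,0.3])

```text
clock: 18.13
position: [0.5581, -0.0435, 0.213]
ee_rot: [0.0, 0.774, 0.634, -0.001]
contact_force: [-1.1, -0.0, -0.7]
width: 0.0274
gripper_force: 0.0
```

Emit:
carry_out(linear=[[0,0,0],[0,0,0],[0,0,0],[0,0,0],[0,0,0]], angular=[[0,0,0],[0,0,0],[0,0,0],[0,0,0],[0,0,0]], hand=[0,0,0,0,0])

```text
clock: 18.55
position: [0.5584, -0.0436, 0.2136]
ee_rot: [0.001, 0.774, 0.634, 0.0]
contact_force: [0.7, -0.2, 5.9]
width: 0.0107
gripper_force: 41.5
```

Emit:
carry_out(linear=[[0,0,0.01],[0,0,0.025],[0,0,0.04],[0,0,0.05],[0,0,0.05],[0,0,0.04],[0,0,0.01],[0,0,0]], angular=[[0,0,0],[0,0,0],[0,0,0],[0,0,0],[0,0,0],[0,0,0],[0,0,0],[0,0,0]], hand=[0,0,0,0,0,0,0,0])

```text
clock: 19.22
position: [0.5578, -0.0435, 0.3261]
ee_rot: [0.001, 0.774, 0.634, -0.0]
contact_force: [-0.1, 0.1, -2.3]
width: 0.0106
gripper_force: 40.5
```

```bash
python3 - <<'E'
from h import *
go([.5144,.4216,.17],down(.1218))
E
```

```text
t 19.22 grasp [ 0.558  -0.0438  0.1711] lin [-0.0868  0.9303 -0.0021] rot [0.019 0.016 4.001] w 0.0106 F [-0.1  0.1 -2.3]
```

Emit:
carry_out(linear=[[-0.0054,0.058,0],[-0.0054,0.058,0],[-0.0054,0.058,0],[-0.0054,0.058,0],[-0.0054,0.058,0],[-0.0054,0.058,0],[-0.0054,0.058,0],[-0.0054,0.058,0]], angular=[[0,0,0.25],[0,0,0.25],[0,0,0.25],[0,0,0.25],[0,0,0.25],[0,0,0.25],[0,0,0.25],[0,0,0.25]], hand=[0,0,0,0,0,0,0,0])

```text
clock: 19.88
position: [0.535, 0.1897, 0.3224]
ee_rot: [-0.001, 0.72, 0.694, -0.003]
contact_force: [0.8, -0.3, -1.2]
width: 0.011
gripper_force: 40.4
```

Emit:
carry_out(linear=[[-0.0054,0.058,0],[-0.0054,0.058,0],[-0.0054,0.058,0],[-0.0054,0.058,0],[-0.0054,0.058,0],[-0.0054,0.058,0],[-0.0054,0.058,0],[-0.0054,0.058,0]], angular=[[0,0,0.25],[0,0,0.25],[0,0,0.25],[0,0,0.25],[0,0,0.25],[0,0,0.25],[0,0,0.25],[0,0,0.25]], hand=[0,0,0,0,0,0,0,0])

```text
clock: 20.55
position: [0.5135, 0.4215, 0.3219]
ee_rot: [-0.001, 0.662, 0.749, -0.003]
contact_force: [-0.1, 0.5, -1.1]
width: 0.0111
gripper_force: 40.4
```

```bash
python3 - <<'E'
from h import *
go([.5144,.4216,.058],down(.1218))
E
```

```text
t 20.55 grasp [0.5127 0.4208 0.1669] lin [ 1.700e-03  2.000e-04 -2.178e-01] rot [ 0.055 -0.067 -0.012] w 0.0111 F [-0.1  0.5 -1.1]
```

Emit:
carry_out(linear=[[0.0017,0,-0.045],[0,0,-0.05],[0,0,-0.05],[0,0,-0.04],[0,0,-0.02],[0,0,-0.01],[0,0,-0.003],[0,0,0]], angular=[[0.05,-0.067,0],[0,0,0],[0,0,0],[0,0,0],[0,0,0],[0,0,0],[0,0,0],[0,0,0]], hand=[0,0,0,0,0,0,0,0])

```text
clock: 21.22
position: [0.5155, 0.4205, 0.2157]
ee_rot: [0.001, 0.663, 0.749, 0.002]
contact_force: [0.4, 0.1, -0.7]
width: 0.0108
gripper_force: 40.4
```

Emit:
carry_out(linear=[[0,0,0],[0,0,0],[0,0,0],[0,0,0],[0,0,0.02],[0,0,0.05],[0,0,0.07],[0,0,0.07]], angular=[[0,0,0],[0,0,0],[0,0,0],[0,0,0],[0,0,0],[0,0,0],[0,0,0],[0,0,0]], hand=[0.45,0.45,0.45,0.45,0.45,0.45,0.45,0.45])

```text
clock: 21.88
position: [0.515, 0.4202, 0.322]
ee_rot: [0.001, 0.663, 0.749, 0.002]
contact_force: [0.7, 0.1, -0.4]
width: 0.0383
gripper_force: 0.0
```

Emit:
carry_out(linear=[[0.0071,-0.0545,-0.001],[0.0071,-0.0545,-0.001],[0.0071,-0.0545,-0.001],[0.0071,-0.0545,-0.001],[0.0071,-0.0545,-0.001],[0.0071,-0.0545,-0.001],[0.0071,-0.0545,-0.001],[0.0071,-0.0545,-0.001]], angular=[[0,0,-0.25],[0,0,-0.25],[0,0,-0.25],[0,0,-0.25],[0,0,-0.25],[0,0,-0.25],[0,0,-0.25],[0,0,-0.25]], hand=[0.45,0.45,0.45,0.45,0.45,0.45,0.45,0.45])

```text
clock: 22.55
position: [0.5437, 0.2012, 0.318]
ee_rot: [0.001, 0.721, 0.693, 0.003]
contact_force: [-0.5, 1.1, -0.2]
width: 0.0387
gripper_force: 0.0
```

Emit:
carry_out(linear=[[0.0071,-0.0545,-0.001],[0.0071,-0.0545,-0.001],[0.0071,-0.0545,-0.001],[0.0071,-0.0545,-0.001],[0.0071,-0.0545,-0.001],[0.0071,-0.0545,-0.001],[0.0071,-0.0545,-0.001],[0.0071,-0.0545,-0.001]], angular=[[0,0,-0.25],[0,0,-0.25],[0,0,-0.25],[0,0,-0.25],[0,0,-0.25],[0,0,-0.25],[0,0,-0.25],[0,0,-0.25]], hand=[0.45,0.45,0.45,0.45,0.45,0.45,0.45,0.45])

```text
clock: 23.22
position: [0.5721, -0.0169, 0.314]
ee_rot: [0.002, 0.774, 0.633, 0.003]
contact_force: [-0.2, 0.0, -0.2]
width: 0.0382
gripper_force: 0.0
```

```bash
python3 - <<'E'
from h import *
go([.5715,-.0145,.0595],down(-.198))
E
```

```text
t 23.22 grasp [ 0.5731 -0.0167  0.159 ] lin [-0.0013  0.0047 -0.199 ] rot [-0.01   0.08   0.017] w 0.0382 F [-0.2  0.  -0.2]
```

Emit:
carry_out(linear=[[-0.0013,0.0047,-0.045],[0,0,-0.05],[0,0,-0.045],[0,0,-0.03],[0,0,-0.02],[0,0,-0.009],[0,0,0],[0,0,0]], angular=[[0,0.08,0],[0,0,0],[0,0,0],[0,0,0],[0,0,0],[0,0,0],[0,0,0],[0,0,0]], hand=[0.45,0.45,0.45,0.45,0.45,0.45,0.45,0.3])

```text
clock: 23.88
position: [0.572, -0.0132, 0.2142]
ee_rot: [-0.0, 0.774, 0.634, 0.0]
contact_force: [0.4, 0.2, 0.5]
width: 0.0279
gripper_force: 0.0
```

Emit:
carry_out(linear=[[0,0,0],[0,0,0],[0,0,0],[0,0,0],[0,0,0]], angular=[[0,0,0],[0,0,0],[0,0,0],[0,0,0],[0,0,0]], hand=[0,0,0,0,0])

```text
clock: 24.3
position: [0.5722, -0.0131, 0.2146]
ee_rot: [0.0, 0.774, 0.634, 0.001]
contact_force: [0.1, 0.8, 5.8]
width: 0.0107
gripper_force: 42.4
```

Emit:
carry_out(linear=[[0,0,0.01],[0,0,0.025],[0,0,0.04],[0,0,0.05],[0,0,0.05],[0,0,0.04],[0,0,0.01],[0,0,0]], angular=[[0,0,0],[0,0,0],[0,0,0],[0,0,0],[0,0,0],[0,0,0],[0,0,0],[0,0,0]], hand=[0,0,0,0,0,0,0,0])

```text
clock: 24.97
position: [0.5717, -0.0132, 0.3272]
ee_rot: [0.0, 0.774, 0.634, 0.001]
contact_force: [-0.5, -0.0, -1.9]
width: 0.0108
gripper_force: 41.4
```

Emit:
carry_out(linear=[[-0.0065,0.049,0],[-0.0065,0.049,0],[-0.0065,0.049,0],[-0.0065,0.049,0],[-0.0065,0.049,0],[-0.0065,0.049,0],[-0.0065,0.049,0],[-0.0065,0.049,0]], angular=[[0,0,0.25],[0,0,0.25],[0,0,0.25],[0,0,0.25],[0,0,0.25],[0,0,0.25],[0,0,0.25],[0,0,0.25]], hand=[0,0,0,0,0,0,0,0])

```text
clock: 25.63
position: [0.5445, 0.1838, 0.3234]
ee_rot: [-0.002, 0.72, 0.694, -0.002]
contact_force: [0.8, -0.5, -1.4]
width: 0.0108
gripper_force: 41.3
```

Emit:
carry_out(linear=[[-0.0065,0.049,0],[-0.0065,0.049,0],[-0.0065,0.049,0],[-0.0065,0.049,0],[-0.0065,0.049,0],[-0.0065,0.049,0],[-0.0065,0.049,0],[-0.0065,0.049,0]], angular=[[0,0,0.25],[0,0,0.25],[0,0,0.25],[0,0,0.25],[0,0,0.25],[0,0,0.25],[0,0,0.25],[0,0,0.25]], hand=[0,0,0,0,0,0,0,0])

```text
clock: 26.3
position: [0.5186, 0.3797, 0.3231]
ee_rot: [-0.002, 0.662, 0.749, -0.003]
contact_force: [0.4, 0.1, -1.1]
width: 0.0109
gripper_force: 41.3
```

```bash
python3 - <<'E'
from h import *
go([.5197,.3779,.058],down(.1218))
E
```

```text
t 26.3 grasp [0.5177 0.3794 0.1681] lin [ 0.0022 -0.0035 -0.2202] rot [ 0.025 -0.073 -0.012] w 0.0109 F [ 0.4  0.1 -1.1]
```

Emit:
carry_out(linear=[[0.0022,-0.0035,-0.045],[0,0,-0.05],[0,0,-0.05],[0,0,-0.04],[0,0,-0.02],[0,0,-0.01],[0,0,-0.005],[0,0,0]], angular=[[0.025,-0.07,0],[0,0,0],[0,0,0],[0,0,0],[0,0,0],[0,0,0],[0,0,0],[0,0,0]], hand=[0,0,0,0,0,0,0,0])

```text
clock: 26.97
position: [0.5208, 0.377, 0.2155]
ee_rot: [0.001, 0.663, 0.749, 0.002]
contact_force: [0.1, 1.5, -1.6]
width: 0.0108
gripper_force: 41.3
```

Emit:
carry_out(linear=[[0,0,0],[0,0,0],[0,0,0],[0,0,0],[0,0,0.02],[0,0,0.05],[0,0,0.07],[0,0,0.07]], angular=[[0,0,0],[0,0,0],[0,0,0],[0,0,0],[0,0,0],[0,0,0],[0,0,0],[0,0,0]], hand=[0.45,0.45,0.45,0.45,0.45,0.45,0.45,0.45])

```text
clock: 27.63
position: [0.5202, 0.3768, 0.3221]
ee_rot: [0.0, 0.663, 0.749, 0.001]
contact_force: [0.4, 1.0, -0.2]
width: 0.0384
gripper_force: 0.0
```

Emit:
carry_out(linear=[[-0.05,-0.05,0.01],[-0.05,-0.05,0.01],[-0.05,-0.05,0.01],[-0.05,-0.05,0.01],[0,0,0]], angular=[[0,0,0],[0,0,0],[0,0,0],[0,0,0],[0,0,0]], hand=[0.6,0.6,0.6,0.6,0.6])

```text
clock: 28.05
position: [0.4153, 0.2734, 0.3422]
ee_rot: [0.0, 0.663, 0.749, -0.0]
contact_force: [-0.7, -0.1, -0.7]
width: 0.0513
gripper_force: 0.0
```

```bash
python3 - <<'E'
from h import *
im=shot('top','t3.png'); cv2.imwrite('pics/t3c.png',cv2.resize(im[130:260,95:340,::-1],None,fx=3.25,fy=3.25,interpolation=cv2.INTER_CUBIC))
E
```

```text
(no output)
```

View pics/t3c.png

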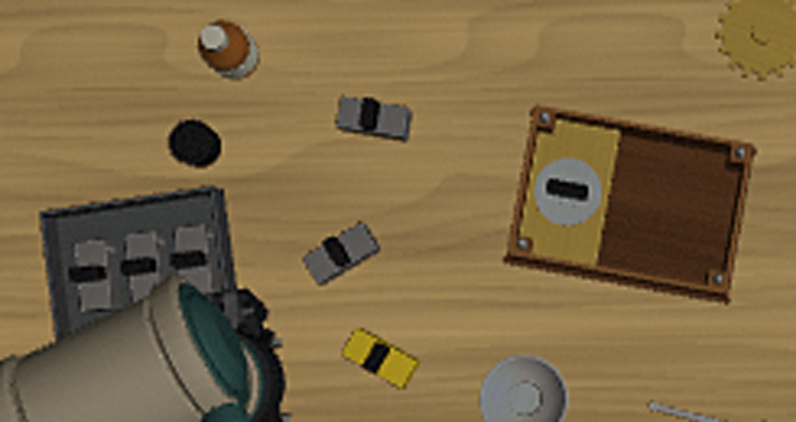

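The top crop shows the bay empty and three packs flat in the tray at (90,275), (142,265) and (190,258). The fresh packs have grips at (370,114) and (337,250); the loupe and oil bottle are undisturbed.

```bash
python3 - <<'E'
from h import *
c=lambda a:(np.array(a)+.5)/3.25-.5+[95,130]
for n,g,a,b in(('A',(370,113),(338,116),(411,122)),('B',(337,250),(307,268),(376,236))):
    G=ray(c(g),.052);p=ray(c(a),.022);q=ray(c(b),.022);ps=np.arctan2(*(q-p)[[1,0]])
    print(n,G.round(4),((p+q)/2).round(4),ps,np.linalg.norm(q-p))
    if n=='A':ps+=np.pi
    go([*((G+(p+q)/2)/2)[:2],.13],down(ps))
E
```

```text
A [0.6447 0.2155 0.052 ] [0.6444 0.2164 0.022 ] -1.6725921159243426 0.06549091238095217
t 28.1 grasp [0.4186 0.2756 0.1874] lin [ 0.4531 -0.1185 -0.1148] rot [-0.059  0.023 16.853] w 0.0514 F [0.4 0.3 0.1]
B [0.5254 0.2453 0.052 ] [0.5259 0.2469 0.022 ] -1.1528111552040485 0.06734828887015971
t 28.1 grasp [0.4186 0.2756 0.1874] lin [ 0.2153 -0.0584 -0.1148] rot [ 7.000e-03  6.200e-02 -1.592e+01] w 0.0514 F [0.4 0.3 0.1]
```

Emit:
carry_out(linear=[[0.0189,-0.0049,-0.0048],[0.0189,-0.0049,-0.0048],[0.0189,-0.0049,-0.0048],[0.0189,-0.0049,-0.0048],[0.0189,-0.0049,-0.0048],[0.0189,-0.0049,-0.0048],[0.0189,-0.0049,-0.0048],[0.0189,-0.0049,-0.0048]], angular=[[0,0,0.702],[0,0,0.702],[0,0,0.702],[0,0,0.702],[0,0,0.702],[0,0,0.702],[0,0,0.702],[0,0,0.702]], hand=[0.5,0.5,0.5,0.5,0.5,0.5,0.5,0.5])

```text
clock: 28.77
position: [0.4978, 0.2581, 0.322]
ee_rot: [0.001, 0.478, 0.878, 0.003]
contact_force: [0.5, -0.4, 0.2]
width: 0.0427
gripper_force: 0.0
```

Emit:
carry_out(linear=[[0.0189,-0.0049,-0.0048],[0.0189,-0.0049,-0.0048],[0.0189,-0.0049,-0.0048],[0.0189,-0.0049,-0.0048],[0.0189,-0.0049,-0.0048],[0.0189,-0.0049,-0.0048],[0.0189,-0.0049,-0.0048],[0.0189,-0.0049,-0.0048]], angular=[[0,0,0.702],[0,0,0.702],[0,0,0.702],[0,0,0.702],[0,0,0.702],[0,0,0.702],[0,0,0.702],[0,0,0.702]], hand=[0.5,0.5,0.5,0.5,0.5,0.5,0.5,0.5])

```text
clock: 29.43
position: [0.5735, 0.2384, 0.3027]
ee_rot: [0.0, 0.27, 0.963, 0.003]
contact_force: [-0.5, 0.0, -0.5]
width: 0.0427
gripper_force: 0.0
```

Emit:
carry_out(linear=[[0.0189,-0.0049,-0.0048],[0.0189,-0.0049,-0.0048],[0.0189,-0.0049,-0.0048],[0.0189,-0.0049,-0.0048],[0.0189,-0.0049,-0.0048],[0.0189,-0.0049,-0.0048],[0.0189,-0.0049,-0.0048],[0.0189,-0.0049,-0.0048]], angular=[[0,0,0.702],[0,0,0.702],[0,0,0.702],[0,0,0.702],[0,0,0.702],[0,0,0.702],[0,0,0.702],[0,0,0.702]], hand=[0.5,0.5,0.5,0.5,0.5,0.5,0.5,0.5])

```text
clock: 30.1
position: [0.649, 0.2188, 0.2834]
ee_rot: [0.0, 0.049, 0.999, 0.002]
contact_force: [0.6, 0.0, -0.1]
width: 0.0428
gripper_force: 0.0
```

```bash
python3 - <<'E'
from h import *
go([.6446,.216,.053],down(np.pi-1.6726))
E
```

```text
t 30.1 grasp [0.6491 0.2195 0.1284] lin [-0.0089 -0.0056 -0.1508] rot [-0.06   0.004 -0.044] w 0.0428 F [ 0.6  0.  -0.1]
```

Emit:
carry_out(linear=[[-0.0089,-0.0056,-0.035],[0,0,-0.04],[0,0,-0.035],[0,0,-0.02],[0,0,-0.012],[0,0,-0.008],[0,0,0],[0,0,0]], angular=[[-0.06,0,-0.044],[0,0,0],[0,0,0],[0,0,0],[0,0,0],[0,0,0],[0,0,0],[0,0,0]], hand=[0.5,0.5,0.5,0.5,0.5,0.5,0.5,0.3])

```text
clock: 30.77
position: [0.6435, 0.2157, 0.2089]
ee_rot: [0.0, 0.052, 0.999, -0.0]
contact_force: [0.1, 0.4, 0.3]
width: 0.0318
gripper_force: 0.0
```

Emit:
carry_out(linear=[[0,0,0],[0,0,0],[0,0,0],[0,0,0],[0,0,0]], angular=[[0,0,0],[0,0,0],[0,0,0],[0,0,0],[0,0,0]], hand=[0,0,0,0,0])

```text
clock: 31.18
position: [0.6434, 0.2156, 0.2095]
ee_rot: [0.0, 0.052, 0.999, 0.0]
contact_force: [0.2, 1.0, 5.3]
width: 0.0109
gripper_force: 40.9
```

Emit:
carry_out(linear=[[0,0,0.01],[0,0,0.025],[0,0,0.04],[0,0,0.05],[0,0,0.05],[0,0,0.04],[0,0,0.02],[0,0,0]], angular=[[0,0,0],[0,0,0],[0,0,0],[0,0,0],[0,0,0],[0,0,0],[0,0,0],[0,0,0]], hand=[0,0,0,0,0,0,0,0])

```text
clock: 31.85
position: [0.6434, 0.2156, 0.3289]
ee_rot: [0.002, 0.052, 0.999, 0.0]
contact_force: [0.1, -0.8, -1.8]
width: 0.0108
gripper_force: 40.0
```

```bash
python3 - <<'E'
from h import *
go([.5524,-.0649,.17],down(-.198))
E
```

```text
t 31.85 grasp [0.644  0.2157 0.1739] lin [-0.1821 -0.561  -0.0078] rot [  0.034   0.04  -20.8  ] w 0.0108 F [ 0.1 -0.8 -1.8]
```

Emit:
carry_out(linear=[[-0.0076,-0.0234,0],[-0.0076,-0.0234,0],[-0.0076,-0.0234,0],[-0.0076,-0.0234,0],[-0.0076,-0.0234,0],[-0.0076,-0.0234,0],[-0.0076,-0.0234,0],[-0.0076,-0.0234,0]], angular=[[0,0,-0.867],[0,0,-0.867],[0,0,-0.867],[0,0,-0.867],[0,0,-0.867],[0,0,-0.867],[0,0,-0.867],[0,0,-0.867]], hand=[0,0,0,0,0,0,0,0])

```text
clock: 32.52
position: [0.6117, 0.1212, 0.3237]
ee_rot: [-0.003, 0.325, 0.946, -0.001]
contact_force: [-0.3, -0.5, -2.1]
width: 0.0111
gripper_force: 40.0
```

Emit:
carry_out(linear=[[-0.0076,-0.0234,0],[-0.0076,-0.0234,0],[-0.0076,-0.0234,0],[-0.0076,-0.0234,0],[-0.0076,-0.0234,0],[-0.0076,-0.0234,0],[-0.0076,-0.0234,0],[-0.0076,-0.0234,0]], angular=[[0,0,-0.867],[0,0,-0.867],[0,0,-0.867],[0,0,-0.867],[0,0,-0.867],[0,0,-0.867],[0,0,-0.867],[0,0,-0.867]], hand=[0,0,0,0,0,0,0,0])

```text
clock: 33.18
position: [0.5813, 0.0277, 0.3239]
ee_rot: [-0.002, 0.572, 0.82, -0.001]
contact_force: [-0.4, -0.5, -2.3]
width: 0.0109
gripper_force: 39.9
```

Emit:
carry_out(linear=[[-0.0076,-0.0234,0],[-0.0076,-0.0234,0],[-0.0076,-0.0234,0],[-0.0076,-0.0234,0],[-0.0076,-0.0234,0],[-0.0076,-0.0234,0],[-0.0076,-0.0234,0],[-0.0076,-0.0234,0]], angular=[[0,0,-0.867],[0,0,-0.867],[0,0,-0.867],[0,0,-0.867],[0,0,-0.867],[0,0,-0.867],[0,0,-0.867],[0,0,-0.867]], hand=[0,0,0,0,0,0,0,0])

```text
clock: 33.85
position: [0.5508, -0.0658, 0.324]
ee_rot: [-0.002, 0.775, 0.632, -0.001]
contact_force: [1.6, -0.0, -1.6]
width: 0.0109
gripper_force: 39.9
```

```bash
python3 - <<'E'
from h import *
go([.5524,-.0649,.062],down(-.198))
E
```

```text
t 33.85 grasp [ 0.5502 -0.0654  0.169 ] lin [ 0.0031  0.0017 -0.2139] rot [-0.029 -0.05   0.051] w 0.0109 F [ 1.6 -0.  -1.6]
```

Emit:
carry_out(linear=[[0.0031,0.0017,-0.045],[0,0,-0.05],[0,0,-0.045],[0,0,-0.035],[0,0,-0.02],[0,0,-0.012],[0,0,-0.0069],[0,0,0]], angular=[[-0.03,-0.05,0.05],[0,0,0],[0,0,0],[0,0,0],[0,0,0],[0,0,0],[0,0,0],[0,0,0]], hand=[0,0,0,0,0,0,0,0])

```text
clock: 34.52
position: [0.5533, -0.0645, 0.2183]
ee_rot: [0.001, 0.772, 0.635, 0.001]
contact_force: [-0.1, -0.1, -2.2]
width: 0.0112
gripper_force: 39.9
```

Emit:
carry_out(linear=[[0,0,0],[0,0,0],[0,0,0],[0,0,0],[0,0,0.02],[0,0,0.05],[0,0,0.07],[0,0,0.07]], angular=[[0,0,0],[0,0,0],[0,0,0],[0,0,0],[0,0,0],[0,0,0],[0,0,0],[0,0,0]], hand=[0.45,0.45,0.45,0.45,0.45,0.45,0.45,0.45])

```text
clock: 35.18
position: [0.5528, -0.0643, 0.3252]
ee_rot: [0.001, 0.772, 0.635, 0.001]
contact_force: [0.9, 0.7, -0.2]
width: 0.0385
gripper_force: 0.0
```

Emit:
carry_out(linear=[[-0.0034,0.0389,-0.0044],[-0.0034,0.0389,-0.0044],[-0.0034,0.0389,-0.0044],[-0.0034,0.0389,-0.0044],[-0.0034,0.0389,-0.0044],[-0.0034,0.0389,-0.0044],[-0.0034,0.0389,-0.0044],[-0.0034,0.0389,-0.0044]], angular=[[0,0,-0.746],[0,0,-0.746],[0,0,-0.746],[0,0,-0.746],[0,0,-0.746],[0,0,-0.746],[0,0,-0.746],[0,0,-0.746]], hand=[0.5,0.5,0.5,0.5,0.5,0.5,0.5,0.5])

```text
clock: 35.85
position: [0.5395, 0.0921, 0.3072]
ee_rot: [0.002, 0.901, 0.433, 0.001]
contact_force: [-0.8, 0.0, 0.3]
width: 0.0425
gripper_force: 0.0
```

Emit:
carry_out(linear=[[-0.0034,0.0389,-0.0044],[-0.0034,0.0389,-0.0044],[-0.0034,0.0389,-0.0044],[-0.0034,0.0389,-0.0044],[-0.0034,0.0389,-0.0044],[-0.0034,0.0389,-0.0044],[-0.0034,0.0389,-0.0044],[-0.0034,0.0389,-0.0044]], angular=[[0,0,-0.746],[0,0,-0.746],[0,0,-0.746],[0,0,-0.746],[0,0,-0.746],[0,0,-0.746],[0,0,-0.746],[0,0,-0.746]], hand=[0.5,0.5,0.5,0.5,0.5,0.5,0.5,0.5])

```text
clock: 36.52
position: [0.5259, 0.2477, 0.2896]
ee_rot: [0.002, 0.978, 0.208, 0.001]
contact_force: [-0.5, -0.1, -1.1]
width: 0.0428
gripper_force: 0.0
```

```bash
python3 - <<'E'
from h import *
go([.5256,.2461,.053],down(-1.1))
E
```

```text
t 36.52 grasp [0.5263 0.2473 0.1346] lin [-0.0007 -0.0032 -0.1632] rot [0.036 0.034 0.655] w 0.0428 F [-0.5 -0.1 -1.1]
```

Emit:
carry_out(linear=[[-0.0007,-0.0032,-0.035],[0,0,-0.04],[0,0,-0.035],[0,0,-0.025],[0,0,-0.017],[0,0,-0.011],[0,0,0],[0,0,0]], angular=[[0.036,0.034,0.65],[0,0,0],[0,0,0],[0,0,0],[0,0,0],[0,0,0],[0,0,0],[0,0,0]], hand=[0.5,0.5,0.5,0.5,0.5,0.5,0.5,0.3])

```text
clock: 37.18
position: [0.526, 0.2452, 0.2076]
ee_rot: [0.0, 0.972, 0.234, -0.0]
contact_force: [0.1, 0.4, 0.4]
width: 0.0318
gripper_force: 0.0
```

Emit:
carry_out(linear=[[0,0,0],[0,0,0],[0,0,0],[0,0,0],[0,0,0]], angular=[[0,0,0],[0,0,0],[0,0,0],[0,0,0],[0,0,0]], hand=[0,0,0,0,0])

```text
clock: 37.6
position: [0.5263, 0.2453, 0.2082]
ee_rot: [-0.0, 0.972, 0.234, 0.001]
contact_force: [0.0, 0.3, 5.5]
width: 0.0109
gripper_force: 40.6
```

Emit:
carry_out(linear=[[0,0,0.01],[0,0,0.025],[0,0,0.04],[0,0,0.05],[0,0,0.05],[0,0,0.04],[0,0,0.02],[0,0,0]], angular=[[0,0,0],[0,0,0],[0,0,0],[0,0,0],[0,0,0],[0,0,0],[0,0,0],[0,0,0]], hand=[0,0,0,0,0,0,0,0])

```text
clock: 38.27
position: [0.5262, 0.2453, 0.3268]
ee_rot: [-0.0, 0.972, 0.234, 0.002]
contact_force: [0.8, -0.5, -1.2]
width: 0.0109
gripper_force: 39.7
```

```bash
python3 - <<'E'
from h import *
go([.5603,-.0257,.17],down(-.198))
E
```

```text
t 38.27 grasp [0.5267 0.2454 0.1718] lin [ 0.0682 -0.542  -0.0036] rot [-0.027  0.03  11.243] w 0.0109 F [ 0.8 -0.5 -1.2]
```

Emit:
carry_out(linear=[[0.0043,-0.0338,0],[0.0043,-0.0338,0],[0.0043,-0.0338,0],[0.0043,-0.0338,0],[0.0043,-0.0338,0],[0.0043,-0.0338,0],[0.0043,-0.0338,0],[0.0043,-0.0338,0]], angular=[[0,0,0.703],[0,0,0.703],[0,0,0.703],[0,0,0.703],[0,0,0.703],[0,0,0.703],[0,0,0.703],[0,0,0.703]], hand=[0,0,0,0,0,0,0,0])

```text
clock: 38.93
position: [0.5423, 0.109, 0.3225]
ee_rot: [-0.001, 0.895, 0.447, -0.002]
contact_force: [-0.4, -0.6, -1.3]
width: 0.0109
gripper_force: 39.7
```

Emit:
carry_out(linear=[[0.0043,-0.0338,0],[0.0043,-0.0338,0],[0.0043,-0.0338,0],[0.0043,-0.0338,0],[0.0043,-0.0338,0],[0.0043,-0.0338,0],[0.0043,-0.0338,0],[0.0043,-0.0338,0]], angular=[[0,0,0.703],[0,0,0.703],[0,0,0.703],[0,0,0.703],[0,0,0.703],[0,0,0.703],[0,0,0.703],[0,0,0.703]], hand=[0,0,0,0,0,0,0,0])

```text
clock: 39.6
position: [0.5595, -0.026, 0.3224]
ee_rot: [-0.001, 0.773, 0.635, -0.002]
contact_force: [0.8, -0.1, -1.3]
width: 0.011
gripper_force: 39.7
```

```bash
python3 - <<'E'
from h import *
go([.5603,-.0257,.061],down(-.198))
E
```

```text
t 39.6 grasp [ 0.5588 -0.0261  0.1674] lin [ 0.0016  0.0006 -0.2129] rot [ 0.008 -0.054 -0.038] w 0.011 F [ 0.8 -0.1 -1.3]
```

Emit:
carry_out(linear=[[0.0016,0.0006,-0.045],[0,0,-0.05],[0,0,-0.045],[0,0,-0.035],[0,0,-0.02],[0,0,-0.012],[0,0,-0.006],[0,0,0]], angular=[[0,-0.05,-0.038],[0,0,0],[0,0,0],[0,0,0],[0,0,0],[0,0,0],[0,0,0],[0,0,0]], hand=[0,0,0,0,0,0,0,0])

```text
clock: 40.27
position: [0.5609, -0.025, 0.2175]
ee_rot: [0.001, 0.774, 0.633, 0.001]
contact_force: [-0.5, 0.6, -1.0]
width: 0.0111
gripper_force: 39.7
```

Emit:
carry_out(linear=[[0,0,0],[0,0,0],[0,0,0],[0,0,0],[0,0,0.02],[0,0,0.05],[0,0,0.07],[0,0,0.07]], angular=[[0,0,0],[0,0,0],[0,0,0],[0,0,0],[0,0,0],[0,0,0],[0,0,0],[0,0,0]], hand=[0.45,0.45,0.45,0.45,0.45,0.45,0.45,0.45])

```text
clock: 40.93
position: [0.5605, -0.0249, 0.3245]
ee_rot: [0.001, 0.774, 0.633, 0.0]
contact_force: [1.2, -0.5, 0.2]
width: 0.0385
gripper_force: 0.0
```

Emit:
carry_out(linear=[[-0.06,0,0.02],[-0.07,0,0],[-0.07,0,0],[-0.07,0,0],[-0.07,0,0],[-0.06,0,0],[0,0,0]], angular=[[0,0,0],[0,0,0],[0,0,0],[0,0,0],[0,0,0],[0,0,0],[0,0,0]], hand=[0.35,0.35,0.35,0.35,0.35,0.35,0.35])

```text
clock: 41.52
position: [0.3547, -0.0239, 0.333]
ee_rot: [-0.0, 0.774, 0.633, -0.001]
contact_force: [0.2, 0.0, 0.6]
width: 0.03
gripper_force: 0.0
```

```bash
python3 - <<'E'
from h import *
im=shot('top','t4.png'); a=cv2.resize(im[145:235,245:440,::-1],None,fx=4,fy=4,interpolation=cv2.INTER_CUBIC);b=cv2.resize(im[130:190,95:290,::-1],None,fx=4,fy=4); cv2.imwrite('pics/t4c.png',np.vstack([a,b[:236]]))
s,M,g=st();print(g)
E
```

```text
[ 0.35839372 -0.02464746  0.17871013]
```

View pics/t4c.png

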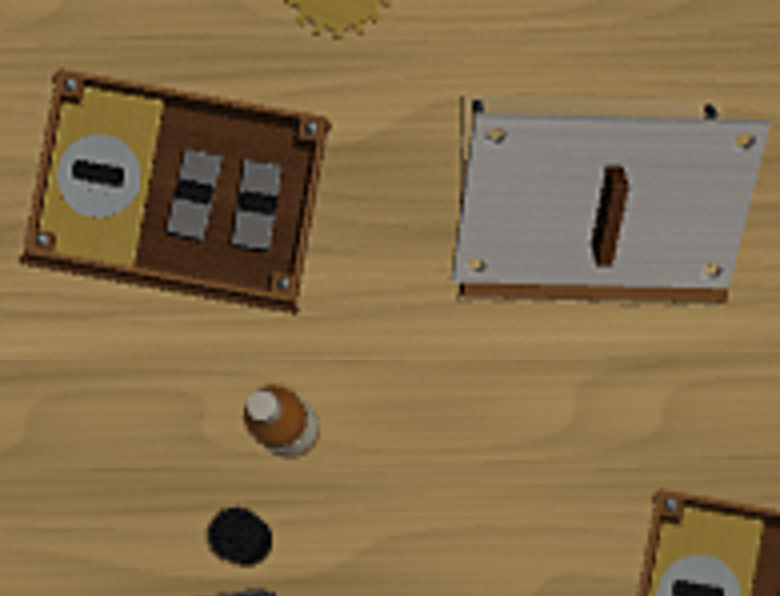

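Both fresh packs lie flat in the bay, with grips at crop (193,191) and (258,202). The cover still leans, and the knob is at (98,174). Next, the knob.

```bash
python3 - <<'E'
from h import *
go([.574,.0447,.13],down(-.198))
E
```

```text
t 41.57 grasp [ 0.3584 -0.0246  0.1787] lin [ 0.4323  0.1383 -0.0974] rot [0.017 0.042 0.042] w 0.03 F [0.6 0.4 0.4]
```

Emit:
carry_out(linear=[[0.054,0.0173,-0.006],[0.054,0.0173,-0.006],[0.054,0.0173,-0.006],[0.054,0.0173,-0.006],[0.054,0.0173,-0.006],[0.054,0.0173,-0.006],[0.054,0.0173,-0.03],[0.054,0.0173,-0.03]], angular=[[0,0,0.04],[0,0,0],[0,0,0],[0,0,0],[0,0,0],[0,0,0],[0,0,0],[0,0,0]], hand=[0.35,0.35,0.35,0.35,0.35,0.35,0.35,0.35])

```text
clock: 42.23
position: [0.58, 0.045, 0.2858]
ee_rot: [0.003, 0.773, 0.634, 0.003]
contact_force: [0.3, 0.1, 0.3]
width: 0.0299
gripper_force: 0.0
```

```bash
python3 - <<'E'
from h import *
go([.574,.0447,.058],down(-.198))
E
```

```text
t 42.23 grasp [0.5812 0.0448 0.1308] lin [-0.0119 -0.0006 -0.1455] rot [ 0.017  0.099 -0.01 ] w 0.0299 F [0.3 0.1 0.3]
```

Emit:
carry_out(linear=[[-0.0115,0,-0.02],[0,0,-0.035],[0,0,-0.035],[0,0,-0.025],[0,0,-0.018],[0,0,-0.0105],[0,0,0],[0,0,0]], angular=[[0,0.09,0],[0,0,0],[0,0,0],[0,0,0],[0,0,0],[0,0,0],[0,0,0],[0,0,0]], hand=[0.35,0.35,0.35,0.35,0.35,0.35,0.35,0.35])

```text
clock: 42.9
position: [0.5716, 0.0442, 0.2136]
ee_rot: [-0.0, 0.773, 0.634, -0.001]
contact_force: [-0.3, 0.5, 0.5]
width: 0.0299
gripper_force: 0.0
```

Emit:
carry_out(linear=[[0,0,0],[0,0,0],[0,0,0],[0,0,0],[0,0,0]], angular=[[0,0,0],[0,0,0],[0,0,0],[0,0,0],[0,0,0]], hand=[0,0,0,0,0])

```text
clock: 43.32
position: [0.5748, 0.0435, 0.2149]
ee_rot: [0.004, 0.773, 0.634, 0.002]
contact_force: [8.6, -1.3, -4.7]
width: 0.0107
gripper_force: 42.7
```

```bash
python3 - <<'E'
from h import *
go([.574,.0447,.058],down(-.198));print(manip.get_state()['gripper_force'],manip.get_state()['moment'].round(2))
E
```

```text
t 43.32 grasp [0.5761 0.0431 0.0599] lin [-0.0016  0.0023 -0.0038] rot [ 0.034  0.103 -0.007] w 0.0107 F [ 8.6 -1.3 -4.7]
42.67039954662323 [-0.27 -1.16  0.04]
```

Emit:
carry_out(linear=[[0.005,-0.0015,0],[0,0,0],[0,0,0],[0,0,0],[0,0,0],[0,0,0],[0,0,0]], angular=[[0,0,0],[0,0,-0.7],[0,0,-0.7],[0,0,-0.7],[0,0,-0.7],[0,0,-0.7],[0,0,-0.7]], hand=[0,0,0,0,0,0,0])

```text
clock: 43.9
position: [0.5755, 0.0433, 0.2148]
ee_rot: [0.001, 0.869, 0.495, 0.001]
contact_force: [3.8, -0.5, -0.2]
width: 0.0107
gripper_force: 43.4
```

```bash
python3 - <<'E'
from h import *
go([.5755,.0435,.0595],down(-.198-1.1));print(manip.get_state()['gripper_force'],manip.get_state()['moment'].round(3))
E
```

```text
t 43.9 grasp [0.5758 0.0432 0.0598] lin [ 0.0001  0.0004 -0.0007] rot [ 0.017  0.028 -9.523] w 0.0107 F [ 3.8 -0.5 -0.2]
43.38990032672882 [-0.019 -0.531  0.065]
```

Emit:
carry_out(linear=[[0,0,0],[0,0,0],[0,0,0],[0,0,0],[0,0,0],[0,0,0],[0,0,0],[0,0,0]], angular=[[0,0,-0.7],[0,0,-0.7],[0,0,-0.7],[0,0,-0.7],[0,0,-0.7],[0,0,-0.7],[0,0,-0.7],[0,0,-0.7]], hand=[0,0,0,0,0,0,0,0])

```text
clock: 44.57
position: [0.5752, 0.0434, 0.2149]
ee_rot: [-0.0, 0.957, 0.289, 0.001]
contact_force: [3.1, -0.1, 1.4]
width: 0.0109
gripper_force: 43.5
```

```bash
python3 - <<'E'
from h import *
go([.5755,.0435,.0595],down(-.198-1.1));print(manip.get_state()['gripper_force'],manip.get_state()['moment'].round(3))
E
```

```text
t 44.57 grasp [0.5755 0.0436 0.0599] lin [ 0.0007  0.0002 -0.0007] rot [-0.014  0.028 -3.924] w 0.0109 F [ 3.1 -0.1  1.4]
43.490189909935 [ 0.025 -0.375  0.133]
```

Emit:
carry_out(linear=[[0,0,0],[0,0,0],[0,0,0],[0,0,0],[0,0,0],[0,0,0],[0,0,0],[0,0,0]], angular=[[0,0,-0.7],[0,0,-0.7],[0,0,-0.7],[0,0,-0.7],[0,0,-0.7],[0,0,-0.7],[0,0,-0.6],[0,0,0]], hand=[0,0,0,0,0,0,0,0])

```text
clock: 45.23
position: [0.5749, 0.0436, 0.2148]
ee_rot: [-0.001, 0.995, 0.103, 0.001]
contact_force: [3.0, -0.2, 2.7]
width: 0.0112
gripper_force: 45.3
```

```bash
python3 - <<'E'
from h import *
go([.5755,.0435,.0595],down(-.198-1.1));print(manip.get_state()['gripper_force'],manip.get_state()['moment'].round(3))
E
```

```text
t 45.23 grasp [0.5753 0.044  0.0598] lin [ 0.0011 -0.0001 -0.0007] rot [-0.032  0.029  0.828] w 0.0112 F [ 3.  -0.2  2.7]
45.28954803943634 [ 0.189 -0.431  0.692]
```

Emit:
carry_out(linear=[[0,0,0],[0,0,0],[0,0,0],[0,0,0],[0,0,0],[0,0,0],[0,0,0],[0,0,0]], angular=[[0,0,0.8],[0,0,0],[0,0,0],[0,0,0.8],[0,0,0.8],[0,0,0.8],[0,0,0.8],[0,0,0.8]], hand=[0.3,0.3,0.3,0.3,0.3,0.3,0.3,0.3])

```text
clock: 45.9
position: [0.5741, 0.043, 0.2139]
ee_rot: [-0.001, 0.957, 0.291, -0.001]
contact_force: [1.5, -1.2, 2.0]
width: 0.0253
gripper_force: 1.0
```

Emit:
carry_out(linear=[[0,0,0],[0,0,0],[0,0,0],[0,0,0],[0,0,0],[0,0,0],[0,0,0],[0,0,0]], angular=[[0,0,0.8],[0,0,0.8],[0,0,0.8],[0,0,0.8],[0,0,0.8],[0,0,0.8],[0,0,0.8],[0,0,0.8]], hand=[0.35,0.35,0.35,0.35,0.35,0.35,0.35,0.35])

```text
clock: 46.57
position: [0.573, 0.0435, 0.2132]
ee_rot: [-0.002, 0.852, 0.524, -0.002]
contact_force: [0.5, 0.4, -0.1]
width: 0.0302
gripper_force: 0.0
```

Emit:
carry_out(linear=[[0,0,0],[0,0,0],[0,0,0],[0,0,0],[0,0,0.02],[0,0,0.05],[0,0,0.07],[0,0,0.07]], angular=[[0,0,0.8],[0,0,0.8],[0,0,0.8],[0,0,0.8],[0,0,0],[0,0,0],[0,0,0],[0,0,0]], hand=[0.4,0.4,0.4,0.4,0.4,0.4,0.4,0.4])

```text
clock: 47.23
position: [0.5728, 0.0435, 0.3192]
ee_rot: [-0.002, 0.779, 0.627, -0.003]
contact_force: [0.8, 0.2, -0.4]
width: 0.0341
gripper_force: 0.0
```

Emit:
carry_out(linear=[[-0.06,0,0.02],[-0.07,0,0],[-0.07,0,0],[-0.07,0,0],[-0.07,0,0],[-0.06,0,0],[0,0,0]], angular=[[0,0,0],[0,0,0],[0,0,0],[0,0,0],[0,0,0],[0,0,0],[0,0,0]], hand=[0.4,0.4,0.4,0.4,0.4,0.4,0.4])

```text
clock: 47.82
position: [0.3667, 0.044, 0.3279]
ee_rot: [-0.003, 0.779, 0.627, -0.005]
contact_force: [-0.5, 0.2, -0.7]
width: 0.0342
gripper_force: 0.0
```

```bash
python3 - <<'E'
from h import *
im=shot('top','t5.png'); a=cv2.resize(im[145:235,245:440,::-1],None,fx=4,fy=4,interpolation=cv2.INTER_CUBIC); cv2.imwrite('pics/t5c.png',a)
go(*lean(.1,-.08,40)); print(manip.get_state()['qpos'].round(2))
E
```

```text
t 47.87 grasp [0.3692 0.0436 0.1736] lin [-0.0449 -0.6953 -0.0679] rot [  5.731  -7.555 -16.722] w 0.0342 F [0.1 0.1 0. ]
[-0.07  0.03  2.01 -0.    1.1   0.15]
```

View pics/t5c.png

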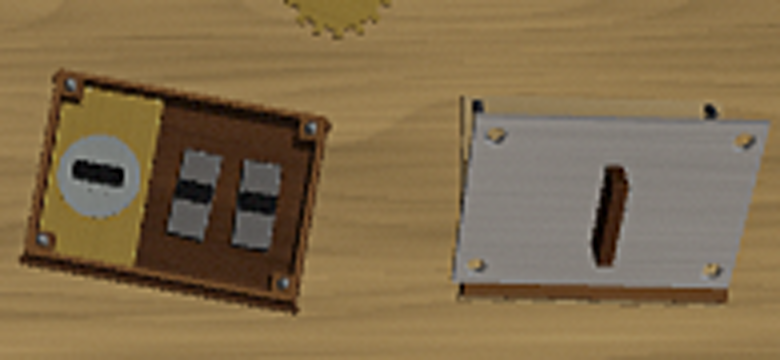

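The knob is back at rest (98,174), both packs are in the bay, and the cover still leans. Next, back to the cover.

Emit:
carry_out(linear=[[-0.0013,-0.029,-0.0035],[-0.0013,-0.029,-0.0035],[-0.0013,-0.029,-0.0035],[-0.0013,-0.029,-0.0035],[-0.0013,-0.029,-0.0035],[-0.0013,-0.029,-0.0035],[-0.0013,-0.029,-0.0035],[-0.0013,-0.029,-0.0035]], angular=[[0.239,-0.315,-0.697],[0.239,-0.315,-0.697],[0.239,-0.315,-0.697],[0.239,-0.315,-0.697],[0.239,-0.315,-0.697],[0.239,-0.315,-0.697],[0.239,-0.315,-0.697],[0.239,-0.315,-0.697]], hand=[0.45,0.45,0.45,0.45,0.45,0.45,0.45,0.45])

```text
clock: 48.53
position: [0.3694, -0.0737, 0.315]
ee_rot: [0.003, 0.892, 0.434, 0.125]
contact_force: [0.1, -0.2, 0.2]
width: 0.0383
gripper_force: 0.0
```

Emit:
carry_out(linear=[[-0.0013,-0.029,-0.0035],[-0.0013,-0.029,-0.0035],[-0.0013,-0.029,-0.0035],[-0.0013,-0.029,-0.0035],[-0.0013,-0.029,-0.0035],[-0.0013,-0.029,-0.0035],[-0.0013,-0.029,-0.0035],[-0.0013,-0.029,-0.0035]], angular=[[0.239,-0.315,-0.697],[0.239,-0.315,-0.697],[0.239,-0.315,-0.697],[0.239,-0.315,-0.697],[0.239,-0.315,-0.697],[0.239,-0.315,-0.697],[0.239,-0.315,-0.697],[0.239,-0.315,-0.697]], hand=[0.45,0.45,0.45,0.45,0.45,0.45,0.45,0.45])

```text
clock: 49.2
position: [0.364, -0.1902, 0.3009]
ee_rot: [0.006, 0.947, 0.213, 0.242]
contact_force: [-0.5, 0.9, -0.6]
width: 0.0383
gripper_force: 0.0
```

Emit:
carry_out(linear=[[-0.0013,-0.029,-0.0035],[-0.0013,-0.029,-0.0035],[-0.0013,-0.029,-0.0035],[-0.0013,-0.029,-0.0035],[-0.0013,-0.029,-0.0035],[-0.0013,-0.029,-0.0035],[-0.0013,-0.029,-0.0035],[-0.0013,-0.029,-0.0035]], angular=[[0.239,-0.315,-0.697],[0.239,-0.315,-0.697],[0.239,-0.315,-0.697],[0.239,-0.315,-0.697],[0.239,-0.315,-0.697],[0.239,-0.315,-0.697],[0.239,-0.315,-0.697],[0.239,-0.315,-0.697]], hand=[0.45,0.45,0.45,0.45,0.45,0.45,0.45,0.45])

```text
clock: 49.87
position: [0.3586, -0.3064, 0.2867]
ee_rot: [0.009, 0.939, -0.022, 0.343]
contact_force: [0.4, 1.0, -0.2]
width: 0.0386
gripper_force: 0.0
```

```bash
python3 - <<'E'
from h import *
Q=R.from_quat([.939,-.020,.342,.007]).as_matrix()
for P in([.3509,-.3046,.2865],[.4291,-.3074,.193]): go(np.array(P)+.155*Q[:,2],Q)
E
```

```text
t 49.87 grasp [ 0.4584 -0.3113  0.1683] lin [-0.0153  0.0037 -0.0005] rot [0.032 0.028 0.051] w 0.0386 F [ 0.4  1.  -0.2]
t 49.87 grasp [ 0.4584 -0.3113  0.1683] lin [ 0.1411 -0.0019 -0.1875] rot [0.032 0.028 0.051] w 0.0386 F [ 0.4  1.  -0.2]
```

Emit:
carry_out(linear=[[-0.015,0.0037,0],[0.03,-0.001,-0.036],[0.035,-0.001,-0.042],[0.035,-0.001,-0.042],[0.028,-0.001,-0.0335],[0.018,-0.001,-0.0215],[0.0094,0,-0.0115],[0,0,0]], angular=[[0.03,0.03,0.05],[0,0,0],[0,0,0],[0,0,0],[0,0,0],[0,0,0],[0,0,0],[0,0,0]], hand=[0.45,0.45,0.45,0.45,0.45,0.45,0.45,0.45])

```text
clock: 50.53
position: [0.4293, -0.3051, 0.1919]
ee_rot: [0.005, 0.94, -0.018, 0.341]
contact_force: [0.9, 0.9, -0.2]
width: 0.038
gripper_force: 0.0
```

```bash
python3 - <<'E'
from h import *
Q=R.from_quat([.939,-.020,.342,.007]).as_matrix()
go(np.array([.4291,-.3074,.193])+.155*Q[:,2],Q)
E
```

```text
t 50.53 grasp [ 0.5286 -0.3085  0.0729] lin [-0.0004 -0.0046  0.0022] rot [-0.016 -0.038 -0.07 ] w 0.038 F [ 0.9  0.9 -0.2]
```

Emit:
carry_out(linear=[[0,0,0],[0,0,0],[0,0,0],[0,0,0],[0,0,0],[0,0,0]], angular=[[0,0,0],[0,0,0],[0,0,0],[0,0,0],[0,0,0],[0,0,0]], hand=[0,0,0,0,0,0], force=70)

```text
clock: 51.03
position: [0.4282, -0.3056, 0.1937]
ee_rot: [0.007, 0.94, -0.018, 0.342]
contact_force: [-3.0, -1.5, 3.3]
width: 0.0107
gripper_force: 70.5
```

```bash
python3 - <<'E'
from h import *
Q=R.from_quat([.939,-.020,.342,.007]).as_matrix()
go(np.array([.4291,-.3074,.193])+.155*Q[:,2],Q)
print(manip.get_state()['gripper_force'])
E
```

```text
t 51.03 grasp [ 0.5276 -0.3097  0.0749] lin [ 0.0018 -0.0036 -0.0015] rot [ 0.027 -0.017 -0.038] w 0.0107 F [-3.  -1.5  3.3]
70.54870247840881
```

Emit:
carry_out(linear=[[0,0,0.01],[0,0,0.02],[0,0,0.03],[0,0,0.04],[0,0,0.04],[0,0,0.03],[0,0,0],[0,0,0]], angular=[[0,0,0],[0,0,0],[0,0,0],[0,0,0],[0,0,0],[0,0,0],[0,0,0],[0,0,0]], hand=[0,0,0,0,0,0,0,0])

```text
clock: 51.7
position: [0.4279, -0.3047, 0.278]
ee_rot: [0.007, 0.94, -0.017, 0.341]
contact_force: [-0.4, 1.2, -3.2]
width: 0.0105
gripper_force: 69.9
```

```bash
python3 - <<'E'
from h import *
go([.5638,-.0114,.2117],down(-.198-np.pi/2))
print(manip.get_state()['gripper_force'],manip.get_state()['moment'].round(2))
E
```

```text
t 51.7 grasp [ 0.5272 -0.3086  0.159 ] lin [0.2718 0.5867 0.1774] rot [ 1.04   8.646 -1.934] w 0.0105 F [-0.4  1.2 -3.2]
69.85003352165222 [0.   0.7  0.07]
```

Emit:
carry_out(linear=[[0.017,0.0367,0.0111],[0.017,0.0367,0.0111],[0.017,0.0367,0.0111],[0.017,0.0367,0.0111],[0.017,0.0367,0.0111],[0.017,0.0367,0.0111],[0.017,0.0367,0.0111],[0.017,0.0367,0.0111]], angular=[[0.065,0.54,-0.121],[0.065,0.54,-0.121],[0.065,0.54,-0.121],[0.065,0.54,-0.121],[0.065,0.54,-0.121],[0.065,0.54,-0.121],[0.065,0.54,-0.121],[0.065,0.54,-0.121]], hand=[0,0,0,0,0,0,0,0])

```text
clock: 52.37
position: [0.4955, -0.1567, 0.3203]
ee_rot: [0.002, 0.984, -0.06, 0.17]
contact_force: [-0.7, 0.0, -3.9]
width: 0.0102
gripper_force: 69.7
```

Emit:
carry_out(linear=[[0.017,0.0367,0.0111],[0.017,0.0367,0.0111],[0.017,0.0367,0.0111],[0.017,0.0367,0.0111],[0.017,0.0367,0.0111],[0.017,0.0367,0.0111],[0.017,0.0367,0.0111],[0.017,0.0367,0.0111]], angular=[[0.065,0.54,-0.121],[0.065,0.54,-0.121],[0.065,0.54,-0.121],[0.065,0.54,-0.121],[0.065,0.54,-0.121],[0.065,0.54,-0.121],[0.065,0.54,-0.121],[0.065,0.54,-0.121]], hand=[0,0,0,0,0,0,0,0])

```text
clock: 53.03
position: [0.564, -0.0101, 0.3646]
ee_rot: [-0.001, 0.995, -0.099, -0.003]
contact_force: [0.3, 1.2, -3.3]
width: 0.0104
gripper_force: 69.6
```

Emit:
carry_out(linear=[[0,0,0],[0,0,0]], angular=[[0,0,0],[0,0,0]], hand=[0,0])

```text
clock: 53.2
position: [0.5645, -0.0106, 0.3646]
ee_rot: [-0.0, 0.995, -0.098, -0.002]
contact_force: [-0.5, -0.3, -3.8]
width: 0.0108
gripper_force: 69.7
```

```bash
python3 - <<'E'
from h import *
go([.5638,-.0114,.15],down(-.198-np.pi/2))
print(manip.get_state()['gripper_force'],manip.get_state()['moment'].round(2))
E
```

```text
t 53.2 grasp [ 0.564  -0.0104  0.2096] lin [-0.0014 -0.0017 -0.1192] rot [-0.016 -0.038 -0.015] w 0.0108 F [-0.5 -0.3 -3.8]
69.66689586639404 [0.   0.   0.01]
```

Emit:
carry_out(linear=[[-0.0014,-0.0017,-0.04],[0,0,-0.05],[0,0,-0.04],[0,0,-0.025],[0,0,-0.014],[0,0,0],[0,0,0]], angular=[[-0.016,-0.038,-0.015],[0,0,0],[0,0,0],[0,0,0],[0,0,0],[0,0,0],[0,0,0]], hand=[0,0,0,0,0,0,0])

```text
clock: 53.78
position: [0.5633, -0.0129, 0.2818]
ee_rot: [0.0, 0.995, -0.101, 0.001]
contact_force: [0.7, -0.1, -1.9]
width: 0.0102
gripper_force: 69.6
```

```bash
python3 - <<'E'
from h import *
go([.5638,-.0114,.092],down(-.198-np.pi/2))
im=shot('scene','s3.png'); cv2.imwrite('pics/s3c.png',cv2.resize(im[180:290,200:325,::-1],None,fx=5.4,fy=5.4,interpolation=cv2.INTER_CUBIC))
# expected pixel positions of cover corners if aligned & of seat
s,M,g=st()
K=np.array([[x,y,0] for x,y in((70,100),(70,-100),(-70,-100),(-70,100))])/1000
K[:,2]=g[2]-.030+.006
print(((proj(w(CASE,K),'scene')-[200,180]+.5)*5.4-.5).round(0), g[2]-.03)
E
```

```text
t 53.78 grasp [ 0.5637 -0.0131  0.1268] lin [ 0.0011  0.0031 -0.0697] rot [0.014 0.032 0.042] w 0.0102 F [ 0.7 -0.1 -1.9]
[[505. 431.]
 [ 92. 294.]
 [213.  60.]
 [601. 178.]] 0.0976530907441508
```

View pics/s3c.png

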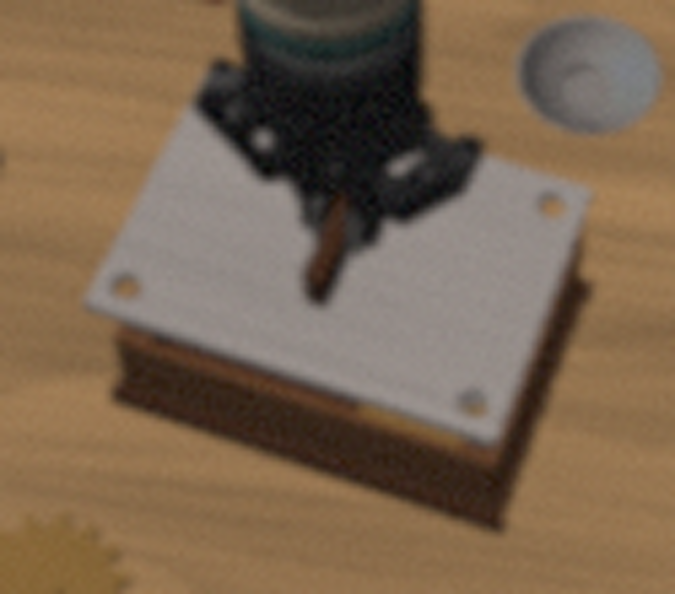

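The scene crop shows the cover level above the case, with corners at (87,305), (497,444) and (592,190). The grip is intact. I measure the offset numerically against the seated picture.

```bash
python3 - <<'E'
from h import *
def corners(f,box):
    im=cv2.imread('pics/'+f).astype(int); x0,y0,x1,y1=box; c=im[y0:y1,x0:x1]
    m=((c.max(2)-c.min(2)<22)&(c.min(2)>90)).astype(np.uint8)
    n,l,s,_=cv2.connectedComponentsWithStats(m); k=1+s[1:,4].argmax(); m=(l==k).astype(np.uint8)
    cn=max(cv2.findContours(m,0,1)[0],key=cv2.contourArea)
    h=cv2.convexHull(cn); q=cv2.approxPolyDP(h,4,True)[:,0]+[x0,y0]
    return q,cn[:,0]+[x0,y0]
def edgefit(cn,a,b):
    a,b=np.array(a,float),np.array(b,float);d=b-a;L=np.linalg.norm(d);d/=L;n=np.array([-d[1],d[0]])
    t=(cn-a)@d;r=(cn-a)@n; k=(t>.12*L)&(t<.88*L)&(abs(r)<3.5); return np.polyfit(t[k]/L,r[k],1),k.sum()
for f,box,h in(('scene0.png',(205,190,325,285),.070),('s3.png',(205,175,325,285),None)):
    q,cn=corners(f,box); print(f,q.tolist())
    s,M,g=st(); z=.070 if h else g[2]-.03+.006
    K=np.array([[70,100],[70,-100],[-70,-100],[-70,100]])/1000; P=proj(w(CASE,np.c_[K,[z]*4]),'scene')
    print(P.round(1).tolist())
    for i,j in((0,1),(3,0)): print((i,j),edgefit(cn,P[i],P[j]))
E
```

```text
scene0.png [[240, 201], [308, 222], [292, 266], [219, 242]]
[[292.7, 265.3], [218.4, 240.5], [240.2, 197.8], [310.1, 219.4]]
(0, 1) (array([ 0.35798819, -1.69298931]), np.int64(57))
(3, 0) (array([-0.24715579,  0.28789288]), np.int64(35))
s3.png [[308, 216], [291, 261], [216, 236], [235, 200]]
[[293.1, 259.3], [216.6, 234.0], [239.1, 190.6], [311.0, 212.6]]
(0, 1) (array([ 0.11226238, -2.44774709]), np.int64(58))
(3, 0) (array([-0.24157506,  1.23835462]), np.int64(36))
```

```bash
python3 - <<'E'
from h import *
shot('top','t6.png'); s,M,g=st(); print(g)
K=np.array([[70,100],[70,-100],[-70,-100],[-70,100]])/1000
def edges(f,z):
    im=cv2.imread('pics/'+f).astype(float); P=proj(w(CASE,np.c_[K,[z]*4]),'top'); C=P.mean(0); wt=im.min(2)-.5*(im.max(2)-im.min(2))*2
    out=[]
    for i in range(4):
        a,b=P[i],P[(i+1)%4]; d=(b-a)/np.linalg.norm(b-a); n=np.array([-d[1],d[0]]); n=n if n@(C-a)<0 else -n
        R_=[]
        for t in np.linspace(.06,.94,45):
            o=a+t*(b-a); ss=np.arange(-6,6.01,.25); pt=(o+ss[:,None]*n).astype(np.float32)
            v=cv2.remap(wt.astype(np.float32),pt[:,0:1],pt[:,1:2],1).ravel()
            if v[:8].min()>95 and v[-4:].max()<80: R_.append((t,ss[np.argmax(v<88)]))
        R_=np.array(R_) 
        out.append((len(R_),np.median(R_[:,1]).round(2) if len(R_) else None, n.round(2)))
    return out
for f,z in(('top0.png',.07),('t6.png',g[2]-.026)): print(f,edges(f,z))
E
```

```text
[ 0.56478659 -0.01303994  0.12816192]
top0.png [(39, np.float64(0.25), array([ 0.18, -0.98])), (35, np.float64(-0.25), array([0.98, 0.17])), (39, np.float64(-0.25), array([-0.18,  0.98])), (35, np.float64(0.0), array([-0.98, -0.18]))]
t6.png [(0, None, array([ 0.18, -0.98])), (0, None, array([0.98, 0.17])), (29, np.float64(-1.0), array([-0.18,  0.98])), (13, np.float64(-1.0), array([-0.98, -0.18]))]
```

Emit:
carry_out(linear=[[-0.0029,0.0059,0],[0,0,-0.01],[0,0,-0.012],[0,0,-0.008],[0,0,0],[0,0,0]], angular=[[0,0,0],[0,0,0],[0,0,0],[0,0,0],[0,0,0],[0,0,0]], hand=[0,0,0,0,0,0])

```text
clock: 54.38
position: [0.562, -0.0094, 0.2668]
ee_rot: [0.001, 0.995, -0.1, 0.001]
contact_force: [1.1, -0.0, -3.6]
width: 0.0102
gripper_force: 69.7
```

```bash
python3 - <<'E'
from h import *
go([.5633,-.0101,.095],down(-.198-np.pi/2)); print(manip.get_state()['moment'].round(2))
E
```

```text
t 54.38 grasp [ 0.5624 -0.0096  0.1118] lin [ 0.0027 -0.0014 -0.0336] rot [0.016 0.034 0.035] w 0.0102 F [ 1.1 -0.  -3.6]
[-0.03 -0.01  0.02]
```

Emit:
carry_out(linear=[[0.001,-0.0005,-0.004],[0,0,-0.005],[0,0,-0.005],[0,0,0],[0,0,0]], angular=[[0.016,0.034,0.035],[0,0,0],[0,0,0],[0,0,0],[0,0,0]], hand=[0,0,0,0,0])

```text
clock: 54.8
position: [0.5626, -0.0097, 0.2601]
ee_rot: [0.0, 0.995, -0.099, 0.0]
contact_force: [0.1, -0.6, -3.2]
width: 0.0099
gripper_force: 69.7
```

```bash
python3 - <<'E'
from h import *
go([.5633,-.0101,.095],down(-.198-np.pi/2)); print(manip.get_state()['moment'].round(2))
E
```

```text
t 54.8 grasp [ 0.5626 -0.0097  0.1051] lin [ 0.0015 -0.0008 -0.0202] rot [0.001 0.007 0.001] w 0.0099 F [ 0.1 -0.6 -3.2]
[-0.02  0.06 -0.02]
```

Emit:
carry_out(linear=[[0,0,-0.005],[0,0,-0.005],[0,0,-0.004],[0,0,0],[0,0,0]], angular=[[0,0,0],[0,0,0],[0,0,0],[0,0,0],[0,0,0]], hand=[0,0,0,0,0])

```text
clock: 55.22
position: [0.5625, -0.0097, 0.2531]
ee_rot: [0.0, 0.995, -0.099, 0.0]
contact_force: [-0.6, 0.1, -3.7]
width: 0.0103
gripper_force: 69.7
```

Emit:
carry_out(linear=[[0,0,-0.003],[0,0,-0.003],[0,0,0],[0,0,0]], angular=[[0,0,0],[0,0,0],[0,0,0],[0,0,0]], hand=[0,0,0,0])

```text
clock: 55.55
position: [0.5626, -0.0097, 0.2503]
ee_rot: [0.0, 0.995, -0.099, 0.001]
contact_force: [0.2, -1.0, -3.1]
width: 0.0105
gripper_force: 69.7
```

```bash
python3 - <<'E'
from h import *
go([.5633,-.0101,.095],down(-.198-np.pi/2)); print(manip.get_state()['moment'].round(2))
E
```

```text
t 55.55 grasp [ 0.5628 -0.0098  0.0953] lin [ 0.0013 -0.0007 -0.0005] rot [0.002 0.012 0.002] w 0.0105 F [ 0.2 -1.  -3.1]
[ 0.04 -0.05  0.02]
```

Emit:
carry_out(linear=[[0,0,-0.003],[0,0,-0.002],[0,0,0],[0,0,0]], angular=[[0,0,0],[0,0,0],[0,0,0],[0,0,0]], hand=[0,0,0,0])

```text
clock: 55.88
position: [0.5626, -0.0097, 0.2499]
ee_rot: [0.0, 0.995, -0.099, 0.001]
contact_force: [-4.2, 0.3, 10.0]
width: 0.0102
gripper_force: 71.6
```

Emit:
carry_out(linear=[[0,0,-0.002],[0,0,-0.002],[0,0,0],[0,0,0]], angular=[[0,0,0],[0,0,0],[0,0,0],[0,0,0]], hand=[0,0,0,0])

```text
clock: 56.22
position: [0.5624, -0.0097, 0.2499]
ee_rot: [0.0, 0.995, -0.099, 0.002]
contact_force: [-7.2, 0.6, 21.4]
width: 0.0101
gripper_force: 73.3
```

Emit:
carry_out(linear=[[0,0,0.006],[0,0,0],[0,0,0],[0,0,0],[0,0,0],[0,0,0],[0,0,0.01],[0,0,0.03]], angular=[[0,0,0],[0,0,0],[0,0,0],[0,0,0],[0,0,0],[0,0,0],[0,0,0],[0,0,0]], hand=[0,0.4,0.4,0.4,0.4,0.4,0.4,0.4])

```text
clock: 56.88
position: [0.5618, -0.0096, 0.2671]
ee_rot: [-0.0, 0.995, -0.099, -0.002]
contact_force: [-0.1, 0.0, -0.0]
width: 0.0343
gripper_force: 0.0
```

Emit:
carry_out(linear=[[0,0,0.05],[0,0,0.07],[-0.06,0,0.06],[-0.07,0,0.03],[-0.07,0,0],[-0.07,0,0],[-0.07,0,0],[-0.05,0,0]], angular=[[0,0,0],[0,0,0],[0,0,0],[0,0,0],[0,0,0],[0,0,0],[0,0,0],[0,0,0]], hand=[0.4,0.4,0.4,0.4,0.4,0.4,0.4,0.4])

```text
clock: 57.55
position: [0.365, -0.0093, 0.3733]
ee_rot: [0.0, 0.995, -0.099, -0.0]
contact_force: [-1.3, -0.0, -0.7]
width: 0.0345
gripper_force: 0.0
```

```bash
python3 - <<'E'
from h import *
im=shot('top','t7.png')
a=im[120:260,95:345,::-1]; a=cv2.resize(a,None,fx=3,fy=3,interpolation=cv2.INTER_CUBIC); cv2.imwrite('pics/t7c.png',a)
im=shot('scene','s7.png'); a=cv2.resize(im[180:300,200:480,::-1],None,fx=2.8,fy=2.8,interpolation=cv2.INTER_CUBIC); cv2.imwrite('pics/s7c.png',a)
def hull(f):
    im=cv2.imread('pics/'+f).astype(int)[190:285,205:325]; m=((im.max(2)-im.min(2)<22)&(im.min(2)>90)).astype(np.uint8)
    cn=max(cv2.findContours(m,0,1)[0],key=cv2.contourArea); return cv2.approxPolyDP(cv2.convexHull(cn),4,True)[:,0]+[205,190]
print(hull('scene0.png').tolist(),hull('s7.png').tolist())
E
```

```text
[[240, 201], [308, 222], [292, 266], [219, 242]] [[240, 201], [309, 222], [292, 266], [219, 242]]
```

View pics/t7c.png

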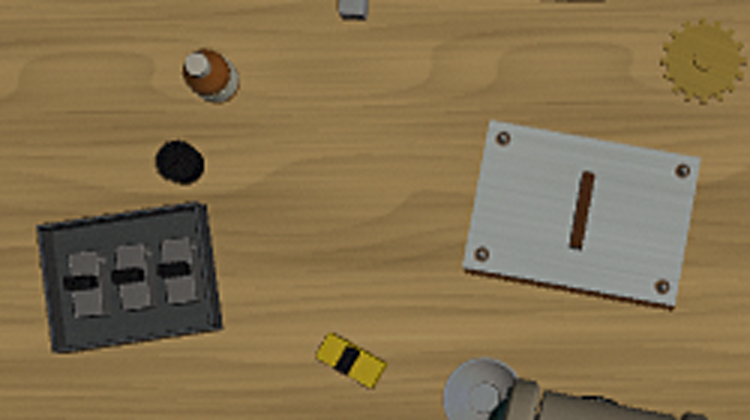

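View pics/s7c.png

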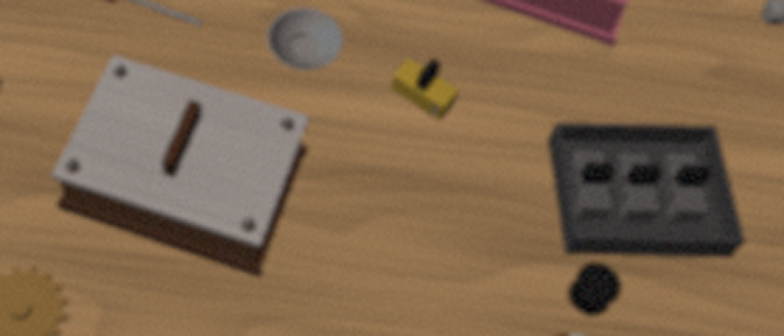

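The top crop shows the cover home with all four pins through it, at (503,138), (683,171), (662,287) and (482,254). The scene crop confirms this: its corners match the starting picture within a pixel. The three packs lie flat in the tray, and the bystanders and the yellow look-alike are undisturbed.

```bash
python3 -c "
from rig import manip
print(manip.sign_off())"
```

```text
the job is handed in; nothing more can be done
None
```

The job is done and handed in: the three spent packs are in the tray, both fresh packs are in the bay, the knob was turned to its stop and sprang back, and the cover is fully home on its four pins.

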